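Start the cone winder with its key

ROBOT

A 7-joint arm with a two-finger parallel gripper is mounted at the origin on the work surface. World frame = base frame: x ahead of the robot, y to its left, z up, the work surface at z = 0. Lengths are in m, angles in rad, forces in N, time in s.
With the tool pointing down it reaches from about 0.4 to 0.85 m from the base axis. Payload 10.4 kg.
Tool frame: the origin (TCP) lies at the very end of the fingers, on their centre line; the grasp point (between the pads) lies 19 mm behind it; z points along the fingers, y is the direction in which the jaws open and shut (so a half turn about z gives the same grasp; the last joint's range is limited). The gripper opens to 87 mm and grips with 3 to 60 N. Pads are 19 mm wide; open, the fingers measure 117 mm over their backs; the gripper's body (75 mm by 190 mm) begins 51 mm behind the grasp point.
Start: joints at [-1.16, 0.332, -0.065, 1.46, 0.022, 1.35, -0.088], TCP at [0.263, 0.567, 0.223] pointing down, gripper open.
Joint ranges: [-2.6, 2.6], [-0.5, 2.12], [-1.47, 1.34], [0.16, 2.42], [-1.27, 4.41], [0.06, 2.06], [-2.6, 2.6]. Speed limits (rad/s): [2.22, 2.22, 2.79, 2.79, 3.14, 3.14, 3.14].

INTERFACE

Orientations are given as a unit quaternion [x, y, z, w].
In Python, from bench import r gives the robot as it stands.
- The arm moves only by the tool move_arm, never from a script. Its argument "deltas" is a list of rows, each a list of 5 numbers: the gripper's target within -1 to 1 (fully open at 1, half-way at 0, shut at -1), then the shift along the tool's x, y, z as a fraction of full scale, then the turn about the tool's z as a fraction of full scale. A call has 1 to 12 rows; each row shifts and turns the commanded pose from where the row before left it, along the tool's axes as they then stand; what a row does not reach is not made up. Full scale, the value 1, is 2.5 cm for a shift and 90 degrees for a turn. A row lasts 1/12 s, in which the tool goes at most 41.7 mm and 7.16 degrees, less where a joint would pass 70% of its speed; a pose out of reach is approached as far as the arm can. A call with a number of a shift or a turn outside -1 to 1 is refused whole. A call with a gripper value outside its range is refused whole. The fingers move at their own pace and stop on an object; "squeeze" is the grip in N (left out, the last holds). Time passes only in rows, so rows that do not move let the fingers close. It gives the time, the measured TCP pose, the force and the opening at its end, in the units of the state.
- r.read_state(): the state, without advancing time (a new reading comes with each control period).
- r.camera(name): name is "side" or "top" or "wrist"; returns the picture (480x640x3 uint8, red, green, blue); there is no depth.
- r.camera_info(name): a dict with "K" (3x3 intrinsics, pixels), "R" (3x3) and "t" (3): a world point X has camera coordinates R X + t; the wrist camera has in their place "hand_eye" (4x4, takes a point from camera to tool coordinates, whose origin is the TCP and whose axes are the flange's). Camera axes: x right, y down, z forward; pixel columns grow to the right and rows downward; lengths in m; the calibration is good to about 2 mm. A picture is of the moment at which its call begins: read the wrist's pose just before it. camera_info takes no time and is no camera call.
- r.close_job(): hands the job in, once; it reports no verdict.
Trained networks look in the newest picture that a camera, given by its name, has taken for a name from the list of things; names that differ only in an ending like _2 or _b are one class to them, and where a whole thing is asked for, a point or a joint stands for the part that bears it (a point fixed in the world has none). Each returns a list of dicts, best first, with "confidence" (0 to 1); they miss things now and then, are a little off and sometimes report something else, mostly with a low value. They report only what shows in the picture. A call takes as long as a camera call. They do not tell look-alikes from the thing itself.
- r.boxes_of(camera, label): "position" ([x, y, z] in m, in the coordinates of the camera as it stood for that picture, good to about 4 mm: the middle of the surface that is visible of it).
- r.tip_of(camera, label): "position" ([x, y, z] in m, in the coordinates of the camera as it stood for that picture, good to about 4 mm: a listed point, or the origin of a listed thing).
The state is a dict: "time": time; "joint_positions": joint angles; "joint_vel": joint speeds; "joint_torque": joint torques, N m; "ee_pos": TCP position; "eef_rot": TCP orientation; "ft_force": force on the tool from outside, world axes, zero at the start; "torque": the same for the moment, N m; "width": finger opening in m.
Only numpy, scipy, OpenCV 4.12 (cv2) and the standard library are available. Lean on these libraries where they do the work, as an engineer would, in place of code of your own. Each camera call takes 0.05 s, during which the arm holds its last target.

TASK

Take the red start key from its wooden stand and fit it fully home in the key switch on the sloping panel of the cone winder, turning it until it drops into the slot. Then twist it clockwise against the spring to the stop, hold it there for a moment, and let go so that it springs back by itself; leave the key in the switch. Do not press the red stop button beside it or knock the other things about.

Things in the scene. Friction and masses are not known exactly. Their poses are not given: they have to be found in the camera images.
- key: The start key, about 110 g, upright in its stand at first. Origin: tip of its steel blade, on the axis; z up to the handle. Blade 20 mm wide (x), 5 mm thick (y), the last 6 mm narrowed to 18 x 3.5; above it (z 14 to 24) a tapered shank, 20 mm diameter; collar 36 mm diameter (z 24 to 29); stem 12 mm; red paddle handle 36 mm wide (x), 12 mm thick (y), z 50 to 84. Half-turn symmetric about z.
- key_grip (a point): Centre of the red paddle handle of the key, on its axis 67 mm above the blade tip; axes as the key's. It is gripped across its 12 mm thickness (y).
- key_collar (a point): Centre of the lower face of the key's collar, on its axis 24 mm above the blade tip; axes as the key's.
- stand: Fixed wooden block 80 x 80 mm, 34 mm tall, origin at the centre of its underside on the table. A round hole of 24 mm diameter through its middle holds the key's blade and shank; the key's collar rests on its top.
- winder: The cone winder, a fixed grey machine 240 mm wide (y), 260 mm deep (x), origin under it on the table; its front faces its own -x. Its white panel (170 mm long) slopes 0.56 rad down to the front, centre at (-40, 0, 115) mm. On it, 85 mm from the switch: the stop button (+y), a fixed dial 17 mm high (-y). Behind: a box 160 mm high, on it a wooden cone to 310 mm and a wire arm to 275 mm.
- switch_mouth (a point): Centre of the mouth of the key switch, a fixed steel housing 50 x 50 mm standing 28 mm out of the panel's middle. z points squarely out of the panel (0.56 rad from vertical, leaning to the winder's front), x up the slope, y across. The mouth is a round hole of 23.5 mm diameter with a 3 mm chamfer. With the key fully home its collar rests on the housing: key_collar meets this point.
- core_face (a point): Centre of the brass core's face, 12 mm below the mouth, axes as the mouth's. Its slot, 8 mm wide, lies within 0.45 rad of x, angle not reported: turn the key under a light press (3 to 4 N) until it drops, first by its 6 mm narrow tip, then, nearer in line, 12 mm to home. Then the core turns with the key against light friction (0.025 N m) clockwise to 0.45 rad past x, where the spring begins.
- starter (a joint): Spring-return start motion, rad: 0 at rest; grows clockwise, looking onto the panel, once the slot is 0.45 rad clockwise of x (before that the core just turns loosely and this stays 0); hard stop at 0.75 rad, the slot then 1.2 rad clockwise of x. Spring torque 0.05 N m at rest, 0.11 N m at the stop. Springs back to 0 when let go.
- stop_button (a joint): Red spring stop button on the panel, m: 0 at rest, grows to 0.006 when pressed. Leave it alone.
- cone_blue: Bystander: loose empty blue cone, 120 mm tall, 68 mm wide at its foot; origin at the foot.
- cone_yellow: Bystander: loose empty yellow cone, 120 mm tall, 68 mm wide at its foot; origin at the foot.
- bobbin: Bystander: loose wooden bobbin standing upright, 50 mm tall, 38 mm diameter; origin at the foot.
- shuttle: Bystander: loose dark wooden weaving shuttle lying flat, 130 x 34 mm, 30 mm high; origin at the underside.
- comb: Bystander: loose wooden weaving comb lying flat, about 100 x 150 mm, 12 mm thick; origin at the underside.
- mug: Bystander: loose blue mug, 80 mm diameter, 90 mm tall; origin at the foot.
There are look-alikes about, which are no part of the job. Of the things like the key, leave any that is white; of the rest the larger one is meant.

How it is judged:
By the outcome, as a careful person would: the job done as asked, in the order asked, and still so for the second after the job is handed in, with the robot touching nothing.
It also fails if it takes over 58 s, if anything falls off the work surface, if the arm or the gripper's body presses on something with over 40 N, if the wrist force passes 120 N, or if a joint passes its speed limit or range.

## Working session

There is one attempt and no reset: what is moved stays moved. The work goes in short steps, Python scripts to look and compute and a tool call to move; the robot and the scene stay as the last step left them, time stands still between calls to the robot, and variables do not carry over. Pictures are saved under pics/ and viewed, and the job is handed in when it is done.

Besides the shell and the picture viewer there is one more tool, called in YAML: its name, and indented under it one key for each argument. move_arm: Moves the arm, as the interface text tells. Shift numbers are shares of 2.5 cm and turn numbers shares of 90 degrees, none past 1 either way. Its arguments: {"type":"object","properties":{"deltas":{"type":"array","items":{"type":"array","items":{"type":"number"}}},"squeeze":{"type":"number"}},"required":["deltas"]}

```bash
mkdir -p pics; ls; cat > h.py <<'E'
import numpy as np, cv2
from scipy.spatial.transform import Rotation as R
from bench import r
def shot(cam,name):
    im=r.camera(cam); cv2.imwrite('pics/'+name+'.png',cv2.cvtColor(im,cv2.COLOR_RGB2BGR)); return im
def toworld(cam,p,st=None):
    ci=r.camera_info(cam); p=np.array(p)
    if cam=='wrist':
        st=st or r.read_state(); T=np.array(ci['hand_eye']); q=T[:3,:3]@p+T[:3,3]
        return R.from_quat(st['eef_rot']).as_matrix()@q+np.array(st['ee_pos'])
    return np.array(ci['R']).T@(p-np.array(ci['t']))
E
python3 - <<'E'
from h import *
np.set_printoptions(precision=4,suppress=True)
s=r.read_state(); print({k:np.round(v,3) for k,v in s.items()})
for c in ['side','top','wrist']:
    shot(c,c+'0')
    for l in ['key','key_grip','switch_mouth','stand','winder']:
        for d in r.tip_of(c,l)[:4]: print(c,l,round(d['confidence'],2),toworld(c,d['position'],s))
E
```

```text
pics
{'time': np.float64(0.0), 'joint_positions': array([-1.16 ,  0.333, -0.065,  1.461,  0.022,  1.35 , -0.088]), 'joint_vel': array([-0.001, -0.001,  0.001, -0.001,  0.002,  0.   , -0.   ]), 'joint_torque': array([ -0.   , -62.326,   0.025, -38.99 ,  -0.061,   0.04 ,   0.   ]), 'ee_pos': array([0.263, 0.567, 0.222]), 'eef_rot': array([ 0.215,  0.977, -0.001, -0.   ]), 'ft_force': array([ 0.58 ,  0.507, -0.819]), 'torque': array([-0.072,  0.048,  0.002]), 'width': np.float64(0.087)}
side key 0.71 [ 0.4258 -0.3581  0.0115]
side key 0.69 [ 0.3421 -0.3508  0.0046]
side key 0.62 [ 0.394  -0.262  -0.0015]
side key_grip 0.78 [ 0.4227 -0.363   0.0809]
side key_grip 0.68 [ 0.3948 -0.2602  0.0672]
side key_grip 0.53 [ 0.3362 -0.346   0.0502]
side switch_mouth 0.73 [0.5483 0.0207 0.1396]
side stand 0.85 [ 0.4252 -0.3591  0.0046]
side stand 0.66 [0.5474 0.028  0.1321]
side winder 0.78 [0.5134 0.056  0.002 ]
side winder 0.6 [ 0.6607  0.4247 -0.0008]
side winder 0.59 [0.5487 0.0214 0.1379]
side winder 0.38 [ 0.6078 -0.4566  0.    ]
top key 0.68 [ 0.419  -0.3593  0.0082]
top key 0.67 [ 0.3901 -0.2628  0.0041]
top key 0.42 [ 0.3369 -0.3476 -0.0007]
top key_grip 0.68 [ 0.3957 -0.2626  0.0657]
top key_grip 0.67 [ 0.426  -0.3572  0.079 ]
top key_grip 0.5 [ 0.3354 -0.3446  0.0426]
top switch_mouth 0.71 [0.5482 0.0233 0.1353]
top stand 0.76 [ 0.4219 -0.3614 -0.0051]
top winder 0.68 [ 0.509   0.0643 -0.0014]
```

View pics/side0.png

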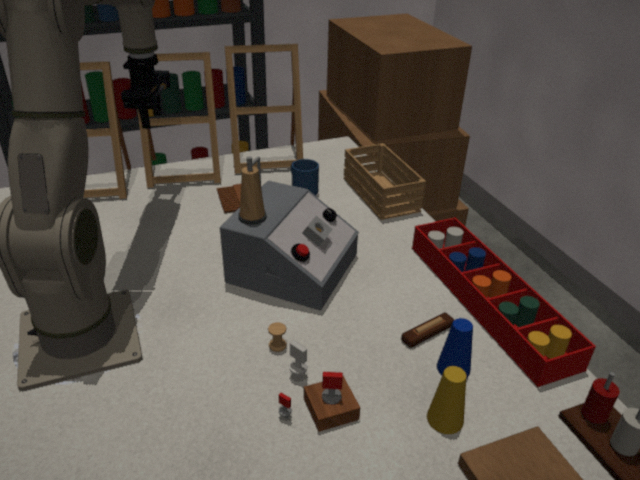

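View pics/top0.png

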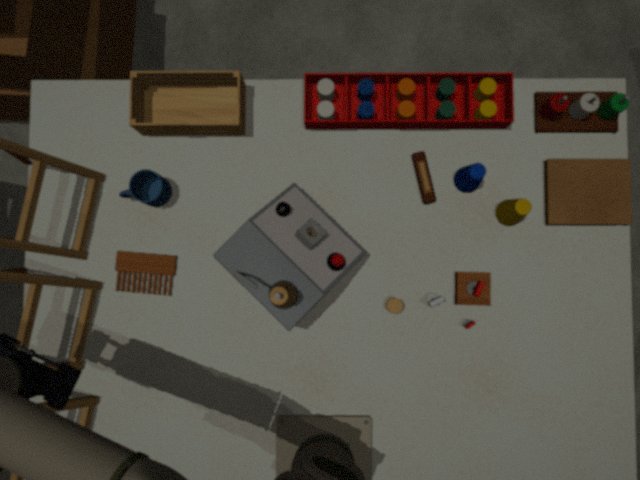

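View pics/wrist0.png

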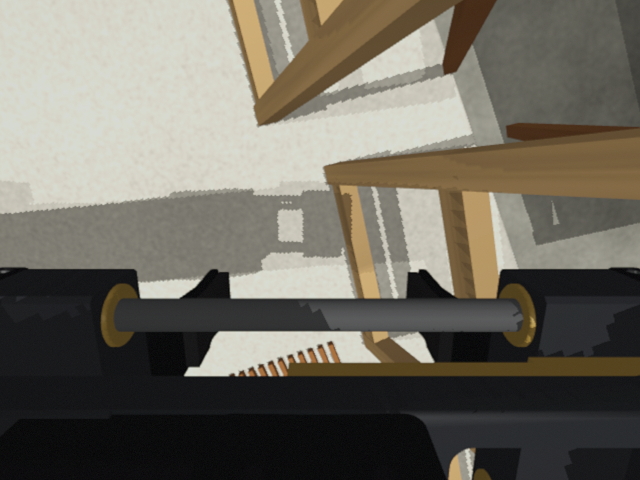

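```bash
python3 - <<'E'
from h import *
for c in ['side','top','wrist']: print(c,{k:np.round(v,3).tolist() for k,v in r.camera_info(c).items()})
E
```

```text
side {'K': [[577.381, 0.0, 313.864], [0.0, 577.381, 244.97], [0.0, 0.0, 1.0]], 'R': [[0.933, -0.36, 0.015], [-0.194, -0.536, -0.821], [0.304, 0.763, -0.57]], 't': [-0.493, 0.194, 1.216]}
top {'K': [[601.787, 0.0, 323.095], [0.0, 601.787, 247.707], [0.0, 0.0, 1.0]], 'R': [[0.003, -1.0, -0.021], [-0.998, -0.001, -0.061], [0.061, 0.021, -0.998]], 't': [0.001, 0.518, 1.456]}
wrist {'K': [[352.223, 0.0, 317.899], [0.0, 352.223, 238.227], [0.0, 0.0, 1.0]], 'hand_eye': [[0.0, -0.967, -0.253, 0.07], [1.0, 0.0, -0.0, -0.002], [0.0, -0.253, 0.967, -0.162], [0.0, 0.0, 0.0, 1.0]]}
```

```bash
python3 - <<'E'
from h import *
a=cv2.imread('pics/top0.png')[250:345,380:510]; b=cv2.imread('pics/side0.png')[330:440,260:380]; c=cv2.imread('pics/top0.png')[170:340,200:380]
cv2.imwrite('pics/z1.png',cv2.resize(a,None,fx=6,fy=6,interpolation=cv2.INTER_CUBIC))
cv2.imwrite('pics/z2.png',cv2.resize(b,None,fx=5,fy=5,interpolation=cv2.INTER_CUBIC))
cv2.imwrite('pics/z3.png',cv2.resize(c,None,fx=3.5,fy=3.5,interpolation=cv2.INTER_CUBIC))
E
```

```text
(no output)
```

View pics/z1.png

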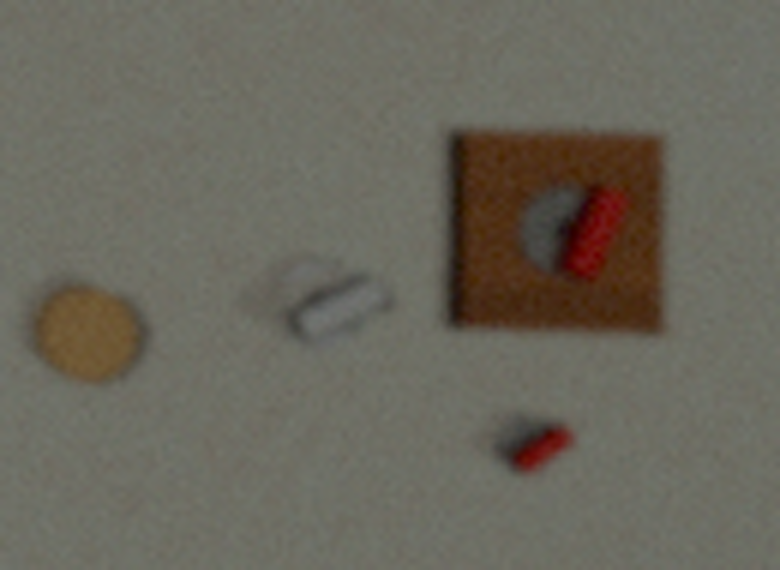

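View pics/z2.png

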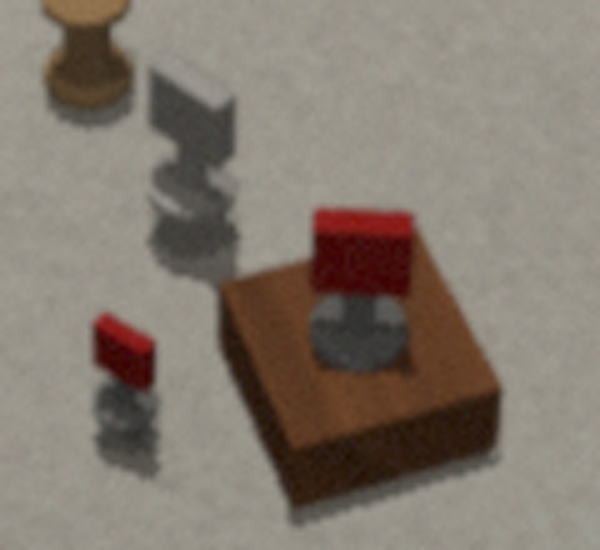

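View pics/z3.png

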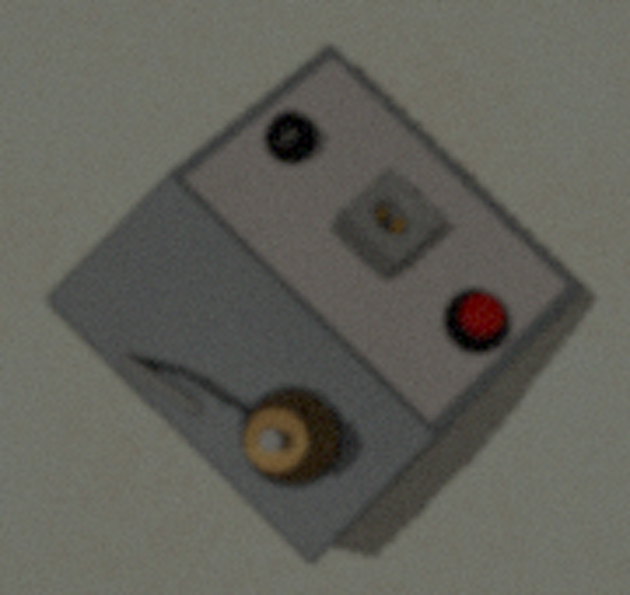

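move_arm:
  deltas:
    - [1, -0.97, -0.82, -0.45, 0]
    - [1, -0.97, -0.82, -0.45, 0]
    - [1, -0.97, -0.82, -0.45, 0]
    - [1, -0.97, -0.82, -0.45, 0]
    - [1, -0.97, -0.82, -0.45, 0]
    - [1, -0.97, -0.82, -0.45, 0]
    - [1, -0.97, -0.82, -0.45, 0]
    - [1, -0.97, -0.82, -0.45, 0]
    - [1, -0.97, -0.82, -0.45, 0]

```text
time: 1.65
ee_pos: [0.3836, 0.3064, 0.3246]
eef_rot: [0.215, 0.977, 0.0, 0.0]
ft_force: [0.2, 1.2, 0.1]
width: 0.0872
```

move_arm:
  deltas:
    - [1, -0.97, -0.82, -0.45, 0]
    - [1, -0.97, -0.82, -0.45, 0]
    - [1, -0.97, -0.82, -0.45, 0]
    - [1, -0.97, -0.82, -0.45, 0]
    - [1, -0.97, -0.82, -0.45, 0]
    - [1, -0.97, -0.82, -0.45, 0]
    - [1, -0.97, -0.82, -0.45, 0]
    - [1, -0.97, -0.82, -0.45, 0]
    - [1, -0.97, -0.82, -0.45, 0]

```text
time: 2.4
ee_pos: [0.504, 0.0472, 0.4259]
eef_rot: [0.215, 0.977, 0.0, 0.0]
ft_force: [0.3, 0.1, 0.0]
width: 0.0869
```

```bash
python3 - <<'E'
from h import *
np.set_printoptions(precision=4,suppress=True)
s=r.read_state(); print(np.round(s['joint_positions'],2)); shot('wrist','w1')
for d in r.tip_of('wrist','switch_mouth')[:2]: print(d['confidence'],toworld('wrist',d['position'],s))
E
```

```text
[-0.59  0.03  0.43  1.4  -0.01  1.72  0.97]
0.81 [0.5491 0.0238 0.1401]
```

View pics/w1.png

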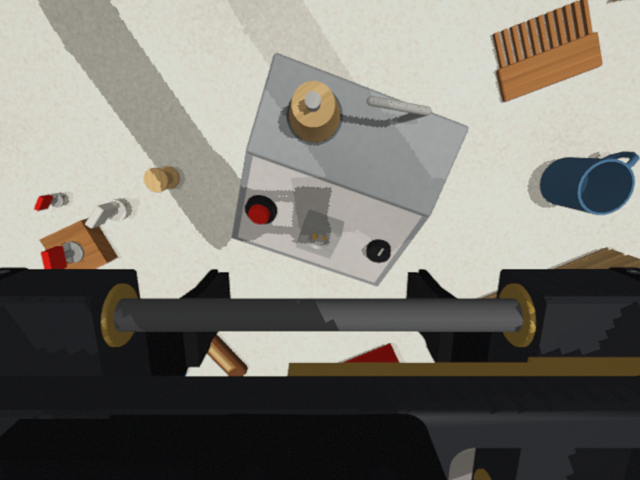

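move_arm:
  deltas:
    - [1, -0.24, -0.95, 0, 0]
    - [1, -0.24, -0.95, 0, 0]
    - [1, -0.24, -0.95, 0, 0]
    - [1, -0.24, -0.95, 0, 0]
    - [1, -0.24, -0.95, 0, 0]
    - [1, -0.24, -0.95, 0, 0]
    - [1, -0.24, -0.95, 0, 0]
    - [1, -0.24, -0.95, 0, 0]

```text
time: 3.17
ee_pos: [0.4669, -0.1445, 0.425]
eef_rot: [0.215, 0.977, 0.0, 0.0]
ft_force: [-0.0, -0.1, -0.1]
width: 0.0869
```

move_arm:
  deltas:
    - [1, -0.24, -0.95, 0.4, 0]
    - [1, -0.24, -0.95, 0.4, 0]
    - [1, -0.24, -0.95, 0.8, 0]
    - [1, -0.24, -0.95, 0.8, 0]
    - [1, -0.24, -0.95, 1, 0]
    - [1, -0.24, -0.95, 1, 0]
    - [1, -0.24, -0.95, 1, 0]
    - [1, -0.24, -0.95, 1, 0]
    - [1, -0.24, -0.95, 1, -0.078]
    - [1, 0, 0, 0, 0]

```text
time: 4.0
ee_pos: [0.4233, -0.3615, 0.237]
eef_rot: [0.155, 0.988, 0.0, -0.003]
ft_force: [-0.7, -0.9, 0.1]
width: 0.0868
```

```bash
python3 - <<'E'
from h import *
np.set_printoptions(precision=4,suppress=True)
s=r.read_state(); print(np.round(s['joint_positions'],2),s['ee_pos']); shot('wrist','w2')
for l in ['key','key_grip','key_collar']:
  for d in r.tip_of('wrist',l)[:3]: print(l,d['confidence'],toworld('wrist',d['position'],s))
E
```

```text
[-0.09  0.22  0.83  1.66 -0.16  1.35  2.03] [ 0.4233 -0.3615  0.237 ]
key 0.92 [ 0.4228 -0.3616  0.0083]
key 0.78 [ 0.3377 -0.3504 -0.0011]
key 0.68 [ 0.3886 -0.2652  0.0008]
key_grip 0.91 [ 0.4207 -0.3612  0.0746]
key_grip 0.87 [ 0.3971 -0.2628  0.0685]
key_grip 0.81 [ 0.3357 -0.3462  0.0423]
key_collar 0.86 [ 0.3386 -0.3465  0.0145]
key_collar 0.69 [ 0.3921 -0.2646  0.025 ]
key_collar 0.6 [ 0.4208 -0.3602  0.033 ]
```

View pics/w2.png

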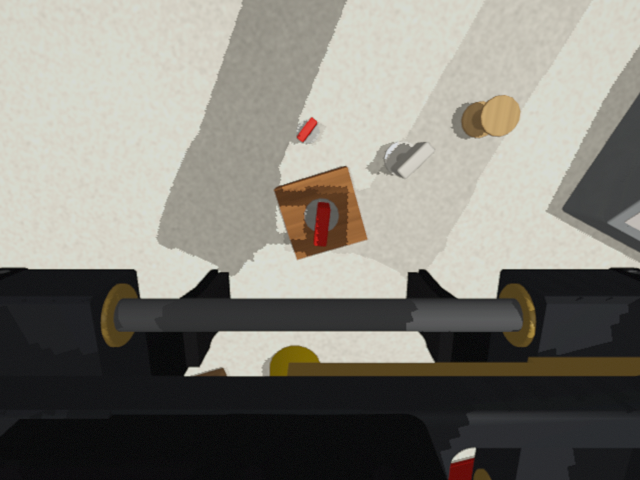

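```bash
python3 - <<'E'
from h import *
a=cv2.imread('pics/w2.png')[190:260,280:360]
cv2.imwrite('pics/z4.png',cv2.resize(a,None,fx=8,fy=8,interpolation=cv2.INTER_CUBIC))
E
```

```text
(no output)
```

View pics/z4.png

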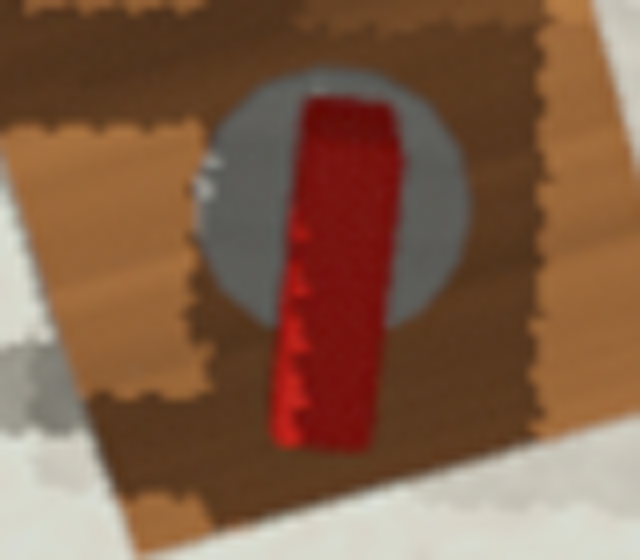

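```bash
cat >> h.py <<'E'
def ray_plane(cam,uv,z,st=None):
    ci=r.camera_info(cam); K=np.array(ci['K']); d=np.linalg.inv(K)@[uv[0],uv[1],1]
    if cam=='wrist': o=toworld(cam,[0,0,0],st); p=toworld(cam,d,st)
    else: o=toworld(cam,[0,0,0]); p=toworld(cam,d)
    v=p-o; return o+v*(z-o[2])/v[2]
E
python3 - <<'E'
from h import *
np.set_printoptions(precision=4,suppress=True)
s=r.read_state()
P=[ray_plane('wrist',(u/8+280,v/8+190),0.094,s) for u,v in [(300,145),(405,150),(372,450),(272,447)]]
print(np.array(P),np.mean(P,0))
x=(P[3]+P[2]-P[0]-P[1])/2; print(np.linalg.norm(x),np.degrees(np.arctan2(x[1],x[0])))
M=R.from_quat(s['eef_rot']).as_matrix(); print(M, np.degrees(np.arctan2(M[1,1],M[0,1])))
d=np.mean(P,0)-s['ee_pos']; print(M.T@d/0.025)
E
```

```text
[[ 0.4114 -0.355   0.094 ]
 [ 0.4156 -0.3441  0.094 ]
 [ 0.4476 -0.3582  0.094 ]
 [ 0.4436 -0.369   0.094 ]] [ 0.4296 -0.3566  0.094 ]
0.035006076762290964 -23.705322701632536
[[-0.9497  0.3133  0.0011]
 [ 0.3133  0.9497  0.0001]
 [-0.001   0.0004 -1.    ]] 71.74421994987816
[-0.0425  0.086   5.923 ]
```

```bash
python3 - <<'E'
from h import *
np.set_printoptions(precision=4,suppress=True)
s=r.read_state()
# collar circle visible: left 195,right 470, top 65, bottom ~335
print('collar',ray_plane('wrist',(333/8+280,201/8+190),0.039,s))
for u,v in [(195,200),(470,200),(333,66)]: print(ray_plane('wrist',(u/8+280,v/8+190),0.039,s))
# top cam stand top corners z=.034 in z1 zoom /6+(380,250)
P=[ray_plane('top',(u/6+380,v/6+250),0.034) for u,v in [(460,130),(662,133),(662,328),(457,325)]]
print(np.array(P),np.mean(P,0))
P=[ray_plane('top',(u/6+380,v/6+250),0.094) for u,v in [(595,185),(628,193),(595,280),(565,270)]]
print(np.array(P),np.mean(P,0))
E
```

```text
collar [ 0.4289 -0.3563  0.039 ]
[ 0.4231 -0.3735  0.039 ]
[ 0.4344 -0.3391  0.039 ]
[ 0.412  -0.3507  0.039 ]
[[ 0.4601 -0.3185  0.034 ]
 [ 0.4591 -0.3988  0.034 ]
 [ 0.3816 -0.3976  0.034 ]
 [ 0.3825 -0.3164  0.034 ]] [ 0.4208 -0.3578  0.034 ]
[[ 0.4379 -0.3577  0.094 ]
 [ 0.4349 -0.3702  0.094 ]
 [ 0.4017 -0.3572  0.094 ]
 [ 0.4054 -0.3458  0.094 ]] [ 0.42   -0.3577  0.094 ]
```

move_arm:
  deltas:
    - [1, 0, 0, 1, 0.06]
    - [1, 0, 0, 0.5, 0]
    - [1, 0, 0, 0, 0]

```text
time: 4.45
ee_pos: [0.4267, -0.3571, 0.202]
eef_rot: [0.203, 0.979, 0.001, -0.001]
ft_force: [-0.3, 1.2, -0.7]
width: 0.0869
```

```bash
python3 - <<'E'
from h import *
np.set_printoptions(precision=4,suppress=True)
s=r.read_state(); print(s['ee_pos'],s['joint_vel']); shot('wrist','w3'); print(r.read_state()['ee_pos'])
for l in ['key_grip','key']:
  for d in r.tip_of('wrist',l)[:1]: print(l,d['confidence'],toworld('wrist',d['position'],s))
a=cv2.imread('pics/w3.png')[200:300,270:370]
cv2.imwrite('pics/z5.png',cv2.resize(a,None,fx=6,fy=6,interpolation=cv2.INTER_CUBIC))
E
```

```text
[ 0.4267 -0.3571  0.202 ] [ 0.005  -0.019   0.0097 -0.0487  0.0173  0.049   0.0167]
[ 0.427  -0.3578  0.2034]
key_grip 0.87 [ 0.4234 -0.3597  0.0761]
key 0.96 [ 0.3345 -0.3483 -0.0017]
```

View pics/z5.png

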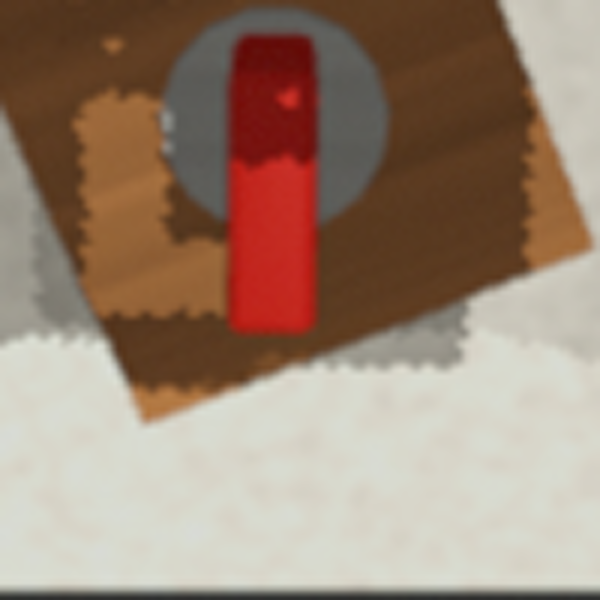

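```bash
python3 - <<'E'
from h import *
np.set_printoptions(precision=4,suppress=True)
s=r.read_state(); print(s['ee_pos'])
M=R.from_quat(s['eef_rot']).as_matrix(); print(np.degrees(np.arctan2(M[1,1],M[0,1])))
for n,u,v,z in [('collar',276,119,.039),('toplow',273,333,.094),('cl',165,119,.039),('cr',388,119,.039),('pl',229,250,.094),('pr',317,250,.094)]:
    p=ray_plane('wrist',(u/6+270,v/6+200),z,s); print(n,p,M.T@(p-s['ee_pos'])*1000)
E
```

```text
[ 0.4274 -0.3588  0.2048]
66.52379609341513
collar [ 0.4241 -0.3613  0.039 ] [  2.1806  -3.5757 165.8193]
toplow [ 0.4407 -0.3686  0.094 ] [-15.9671  -3.6954 110.834 ]
cl [ 0.4171 -0.3774  0.039 ] [  2.174  -21.1396 165.8162]
cr [ 0.4312 -0.345   0.039 ] [  2.1873  14.1461 165.8224]
pl [ 0.4276 -0.3694  0.094 ] [ -4.3344  -9.5681 110.8235]
pr [ 0.4323 -0.3586  0.094 ] [ -4.3299   2.2096 110.8256]
```

move_arm:
  deltas:
    - [1, 0.08, -0.14, 0.7, 0]
    - [1, 0, 0, 1, 0]
    - [1, 0, 0, 1, 0]
    - [1, 0, 0, 1, 0]
    - [1, 0, 0, 1, 0]
    - [1, 0, 0, 0.8, 0]
    - [1, 0, 0, 0, 0]
    - [1, 0, 0, 0, 0]
    - [1, 0, 0, 0, 0]

```text
time: 5.35
ee_pos: [0.4245, -0.3622, 0.0682]
eef_rot: [0.204, 0.979, -0.0, 0.001]
ft_force: [0.3, -0.4, -0.5]
width: 0.0868
```

```bash
python3 - <<'E'
from h import *
s=r.read_state(); print(s['ee_pos'],np.round(s['joint_positions'],2),s['ft_force']); shot('wrist','w4');shot('side','s4')
a=cv2.imread('pics/s4.png')[300:450,230:430]
cv2.imwrite('pics/z6.png',cv2.resize(a,None,fx=4,fy=4,interpolation=cv2.INTER_CUBIC))
E
```

```text
[ 0.42454522 -0.36220429  0.06821803] [-0.01  0.41  0.77  1.85 -0.33  1.02  2.05] [ 0.31366997 -0.40086974 -0.48810244]
```

View pics/w4.png

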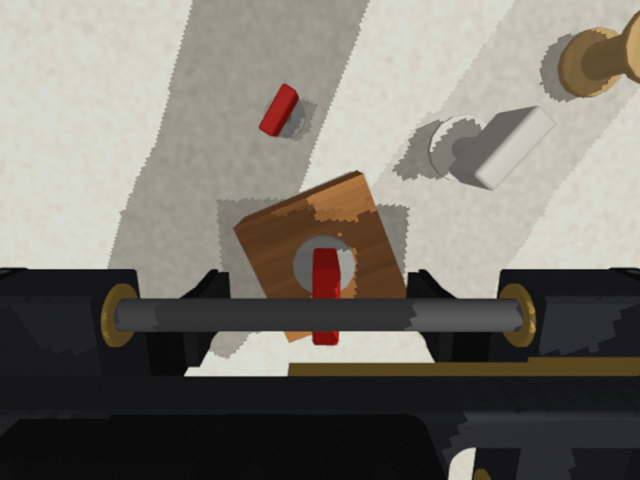

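View pics/z6.png

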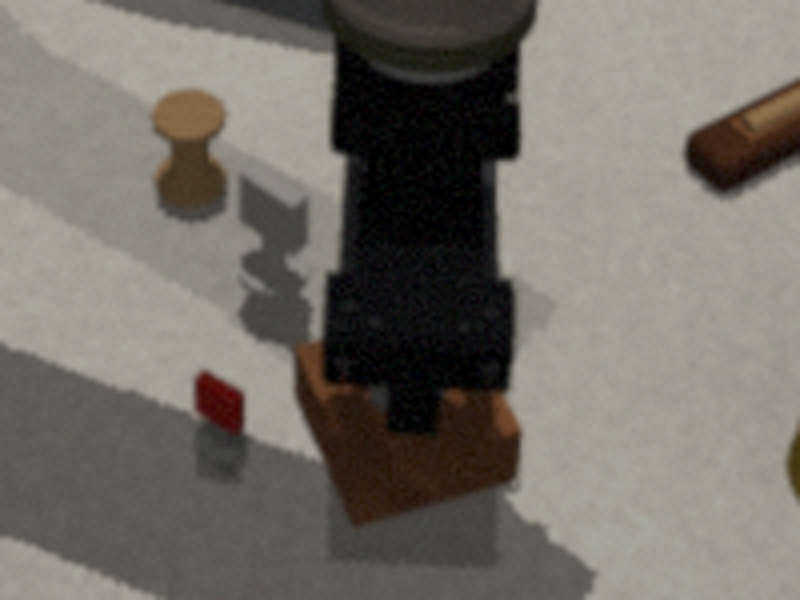

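move_arm:
  deltas:
    - [1, 0, 0, 0.4, 0]
    - [-1, 0, 0, 0, 0]
    - [-1, 0, 0, 0, 0]
    - [-1, 0, 0, 0, 0]
    - [-1, 0, 0, 0, 0]
    - [-1, 0, 0, 0, 0]
    - [-1, 0, 0, 0, 0]
    - [-1, 0, 0, 0, 0]
  squeeze: 12

```text
time: 6.12
ee_pos: [0.4236, -0.3615, 0.0564]
eef_rot: [0.205, 0.979, 0.0, 0.0]
ft_force: [0.7, -0.6, 0.1]
width: 0.0483
```

move_arm:
  deltas:
    - [-1, 0, 0, 0, 0]
    - [-1, 0, 0, 0, 0]
    - [-1, 0, 0, 0, 0]
    - [-1, 0, 0, 0, 0]
    - [-1, 0, 0, 0, 0]
    - [-1, 0, 0, 0, 0]
    - [-1, 0, 0, 0, 0]
    - [-1, 0, 0, 0, 0]

```text
time: 6.78
ee_pos: [0.4238, -0.361, 0.0563]
eef_rot: [0.204, 0.979, 0.0, -0.0]
ft_force: [0.9, 1.1, -1.3]
width: 0.012
```

move_arm:
  deltas:
    - [-1, 0, 0, -0.3, 0]
    - [-1, 0, 0, -0.3, 0]
    - [-1, 0, 0, 0, 0]
    - [-1, -0.2, 0, 0, 0]
    - [-1, -0.2, 0, 0, 0]
    - [-1, -0.2, 0, 0, 0]
    - [-1, -0.2, 0, 0, 0]
    - [-1, -0.15, 0, 0.04, 0]
    - [-1, -0.15, 0, 0.04, 0]
    - [-1, -0.15, 0, 0.04, 0]
    - [-1, -0.15, 0, 0.02, 0]
    - [-1, 0, 0, 0, 0]

```text
time: 7.78
ee_pos: [0.4561, -0.3754, 0.0674]
eef_rot: [0.204, 0.979, 0.0, -0.0]
ft_force: [-1.1, 2.7, -1.9]
width: 0.012
```

```bash
python3 - <<'E'
from h import *
s=r.read_state(); print(s['ee_pos'],s['ft_force'],s['torque']); shot('wrist','w5');shot('side','s5');shot('top','t5')
a=cv2.imread('pics/s5.png')[300:450,230:430]
cv2.imwrite('pics/z7.png',cv2.resize(a,None,fx=4,fy=4,interpolation=cv2.INTER_CUBIC))
E
```

```text
[ 0.45613763 -0.37543817  0.06744531] [-1.0751703   2.69689992 -1.89049831] [ 0.57425034  0.20951526 -0.06944693]
```

View pics/w5.png

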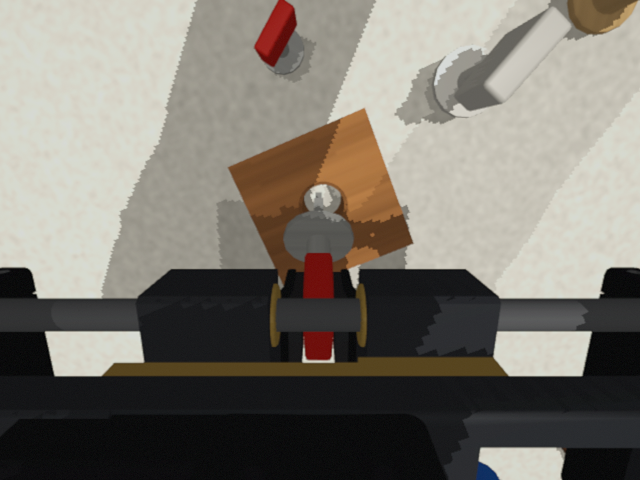

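View pics/z7.png

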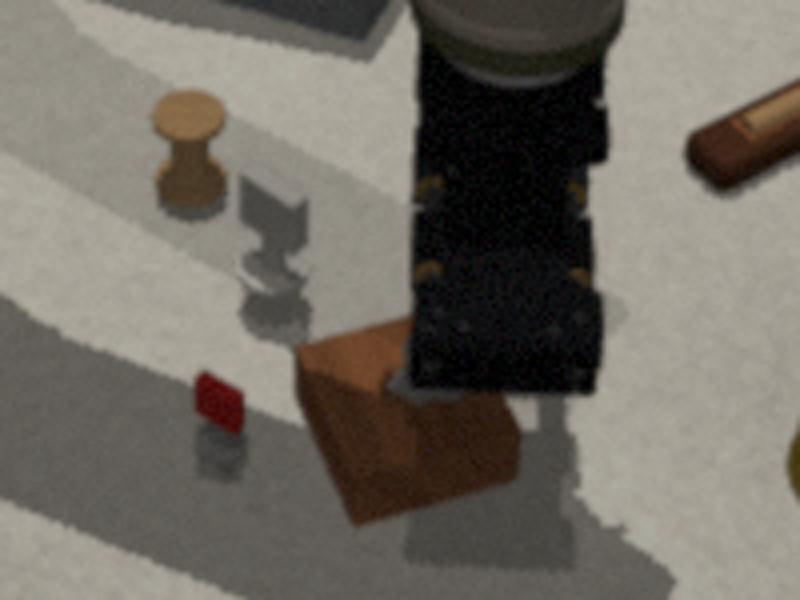

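move_arm:
  deltas:
    - [-1, 0, 0, 0, 0]
    - [-1, 0.04, 0, -0.1, 0]
    - [-1, 0, 0, -0.5, 0]
    - [-1, 0, 0, -1, 0]
    - [-1, 0, 0, -1, 0]
    - [-1, 0, 0, -1, 0]
    - [-1, 0, 0, -1, 0]
    - [-1, 0, 0, 0, 0]
    - [-1, 0, 0, 0, 0]
  squeeze: 45

```text
time: 8.68
ee_pos: [0.4554, -0.3759, 0.1851]
eef_rot: [0.205, 0.979, -0.0, 0.002]
ft_force: [-0.4, 0.4, -2.5]
width: 0.0119
```

```bash
python3 - <<'E'
from h import *
s=r.read_state(); print(s['ee_pos'],s['ft_force'],s['torque']); shot('wrist','w6');shot('side','s6')
a=cv2.imread('pics/s6.png')[230:430,230:450]
cv2.imwrite('pics/z8.png',cv2.resize(a,None,fx=3.5,fy=3,interpolation=cv2.INTER_CUBIC))
a=cv2.imread('pics/w6.png')[160:370,220:420]
cv2.imwrite('pics/z9.png',cv2.resize(a,None,fx=3,fy=3,interpolation=cv2.INTER_CUBIC)[:600])
# predict
ci=r.camera_info('wrist');K=np.array(ci['K']);T=np.linalg.inv(np.array(ci['hand_eye']))
def pj(p): 
    q=T[:3,:3]@p+T[:3,3]; q=K@q; return np.round(q[:2]/q[2],1)
for xg in [0,.002]:
  for th in [.45,.5,.55,.6,.65]:
    d=np.array([np.sin(th),0,np.cos(th)]); G=np.array([xg,0,-.019]); e=np.array([np.cos(th),0,-np.sin(th)])
    print(xg,th,'tip+x',pj(G+.065*d+.009*e),'tip-x',pj(G+.065*d-.009*e),'collar far',pj(G+.036*d+.018*e),'collar y',pj(G+.036*d+[0,.018,0]),'padtop +x',pj(G-.019*d+.018*e),'-x',pj(G-.019*d-.018*e))
E
```

```text
[ 0.45544401 -0.3759498   0.185136  ] [-0.38375394  0.36325403 -2.54271692] [-0.01291609  0.02294238  0.05966384]
0 0.45 tip+x [321.  207.2] tip-x [320.8 231.8] collar far [321.5 226.7] collar y [355.8 253.8] padtop +x [322.5 319.7] -x [321.8 370.2]
0 0.5 tip+x [321.  203.1] tip-x [320.8 227.1] collar far [321.5 225.1] collar y [356.  251.3] padtop +x [322.5 323.3] -x [321.8 369.3]
0 0.55 tip+x [321.1 199. ] tip-x [320.9 222.6] collar far [321.5 223.6] collar y [356.3 248.9] padtop +x [322.5 326.8] -x [321.7 368.3]
0 0.6 tip+x [321.1 195. ] tip-x [320.9 218.1] collar far [321.6 222.2] collar y [356.6 246.6] padtop +x [322.5 330.2] -x [321.7 367.2]
0 0.65 tip+x [321.1 191.2] tip-x [320.9 213.7] collar far [321.6 221.1] collar y [356.9 244.4] padtop +x [322.5 333.6] -x [321.7 365.9]
0.002 0.45 tip+x [321.  203.7] tip-x [320.8 228.5] collar far [321.5 222.7] collar y [355.9 250.1] padtop +x [322.6 314.7] -x [321.8 366.2]
0.002 0.5 tip+x [321.  199.5] tip-x [320.8 223.8] collar far [321.5 221. ] collar y [356.1 247.6] padtop +x [322.6 318.3] -x [321.8 365.3]
0.002 0.55 tip+x [321.1 195.4] tip-x [320.9 219.2] collar far [321.5 219.5] collar y [356.4 245.1] padtop +x [322.5 321.9] -x [321.8 364.4]
0.002 0.6 tip+x [321.1 191.3] tip-x [320.9 214.7] collar far [321.6 218.1] collar y [356.7 242.8] padtop +x [322.5 325.3] -x [321.7 363.3]
0.002 0.65 tip+x [321.2 187.4] tip-x [320.9 210.3] collar far [321.6 216.9] collar y [357.  240.6] padtop +x [322.5 328.8] -x [321.7 362. ]
```

View pics/z9.png

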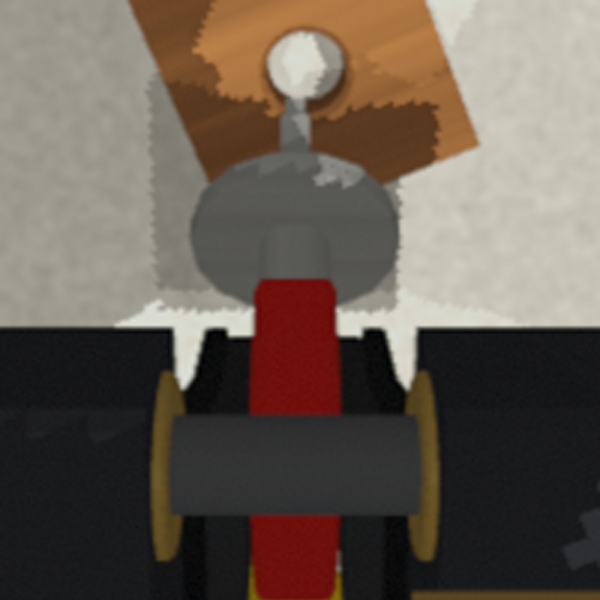

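View pics/z8.png

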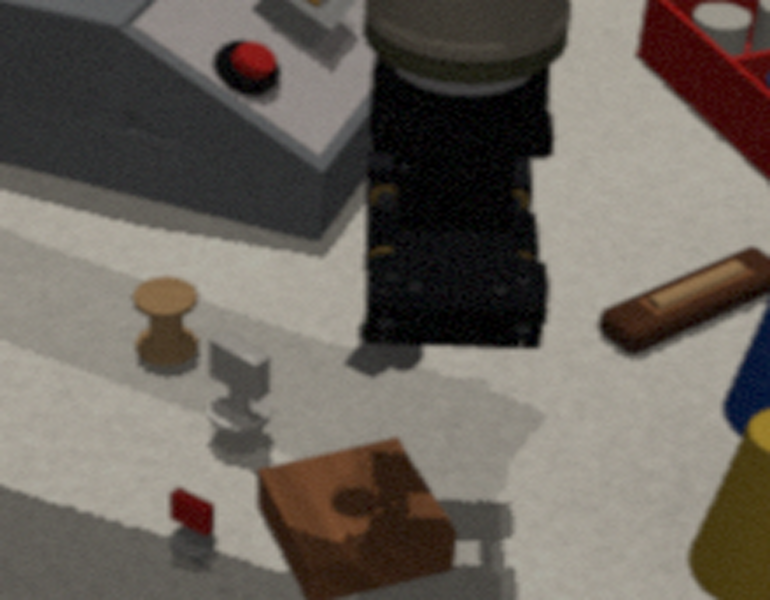

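```bash
cat > fit.py <<'E'
from h import *
from scipy.optimize import least_squares
ci=r.camera_info('wrist');K=np.array(ci['K']);T=np.linalg.inv(np.array(ci['hand_eye']))
def pj(p): 
    q=T[:3,:3]@p+T[:3,3]; q=K@q; return q[:2]/q[2]
def rows(v,L=.065):
    th,xg=v; d=np.array([np.sin(th),0,np.cos(th)]); G=np.array([xg,0,-.019]); e=np.array([np.cos(th),0,-np.sin(th)])
    P=lambda s,o,y=0: pj(G+(L-s)*d+o*e+[0,y,0])[1]
    return np.array([P(0,.009),min(P(24,.0) if 0 else P(.024,.018),P(.029,.018)),P(.0265,0,.018),P(.05,.018)])
E
python3 - <<'E'
from fit import *
a=cv2.imread('pics/w6.png')[270:400,270:370]
cv2.imwrite('pics/z10.png',cv2.resize(a,None,fx=4.5,fy=4.5,interpolation=cv2.INTER_CUBIC))
m=np.array([191.7,210,238,252.7])
for L in [.063,.065,.067]:
  f=least_squares(lambda v:rows(v,L)-m,[.55,0]); print(L,f.x,f.fun)
E
```

```text
0.063 [0.59114086 0.00384983] [-0.62480898 -0.00982155  0.95498023 -0.28270384]
0.065 [0.596597   0.00226456] [-0.57212907  0.15824288  0.74656682 -0.30549264]
0.067 [0.60202852 0.00066554] [-0.52059662  0.32253344  0.54263681 -0.3276713 ]
```

View pics/z10.png

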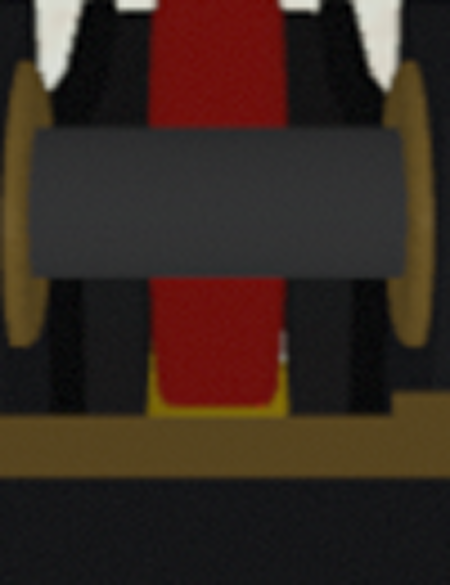

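```bash
python3 - <<'E'
from h import *
np.set_printoptions(precision=4,suppress=True)
f=lambda u,v,z: ray_plane('top',(u/3.5+200,v/3.5+170),z)
c=f(275,437,.31);w=f(130,357,.27);w2=f(245,405,.27)
b=f(478,315,.125);dd=f(292,137,.125)
sw=np.array([.549,.023,.139]); x=np.array([np.cos(np.radians(136.3)),np.sin(np.radians(136.3)),0]);y=np.array([-x[1],x[0],0])
for n,p in [('cone',c),('wire',w),('wire2',w2),('btn',b),('dial',dd)]: print(n,p,'local x,y from switch',(p-sw)@x,(p-sw)@y)
E
```

```text
cone [0.4081 0.0829 0.31  ] local x,y from switch 0.1432266413381632 0.05404305945568481
wire [0.4533 0.171  0.27  ] local x,y from switch 0.17142749210118297 -0.04086593753358997
wire2 [0.4258 0.1041 0.27  ] local x,y from switch 0.145138240391019 0.026473028128964272
btn [ 0.4839 -0.0303  0.125 ] local x,y from switch 0.01021503285982963 0.08353783616358917
dial [0.5995 0.0907 0.125 ] local x,y from switch 0.010278841291770056 -0.08386628231207624
```

move_arm:
  deltas:
    - [-1, 0, 0.5, -0.9, 0]
    - [-1, 0.05, 0.9, -0.9, 0]
    - [-1, 0.05, 0.95, -0.9, 0]
    - [-1, 0.05, 0.95, -0.3, 0]
    - [-1, 0.05, 0.95, 0, 0]
    - [-1, 0.05, 0.95, 0, 0]
    - [-1, 0.05, 0.95, 0, 0]
    - [-1, 0.05, 0.95, 0, 0]
    - [-1, 0.05, 0.95, 0, 0]
    - [-1, 0.05, 0.95, 0, 0]

```text
time: 9.62
ee_pos: [0.5343, -0.1631, 0.2568]
eef_rot: [0.205, 0.979, -0.0, -0.001]
ft_force: [1.1, -0.3, -1.3]
width: 0.0116
```

move_arm:
  deltas:
    - [-1, 0.05, 0.95, 0, 0]
    - [-1, 0.05, 0.95, 0, 0]
    - [-1, 0.05, 0.95, 0, 0]
    - [-1, 0.05, 0.95, 0, 0]
    - [-1, 0.05, 0.95, 0, 0]
    - [-1, 0.05, 0.95, 0, 0]
    - [-1, 0, 0.6, 0, 0]
    - [-1, 0, 0, 0, 0.074]
    - [-1, 0, 0, 0, 0.074]
    - [-1, 0, 0, 0, 0.074]
    - [-1, 0, 0, 0, 0]
    - [-1, 0, 0, 0, 0]

```text
time: 10.62
ee_pos: [0.5905, -0.0174, 0.2573]
eef_rot: [0.37, 0.929, -0.0, -0.0]
ft_force: [-0.0, 0.4, -1.5]
width: 0.0115
```

```bash
python3 - <<'E'
from h import *
np.set_printoptions(precision=4,suppress=True)
s=r.read_state(); print(s['ee_pos'],s['ft_force'],s['torque'],s['joint_positions']); shot('wrist','w7')
for d in r.tip_of('wrist','switch_mouth')[:2]: print(d['confidence'],toworld('wrist',d['position'],s))
M=R.from_quat(s['eef_rot']).as_matrix(); print(np.degrees(np.arctan2(M[1,1],M[0,1])))
E
```

```text
[ 0.5905 -0.0174  0.2573] [-0.0185  0.432  -1.5312] [-0.0769  0.0076  0.0516] [-0.6094  0.2737  0.6912  1.5347 -0.1753  1.3975  0.9072]
0.97 [0.5501 0.0256 0.1438]
46.597600493518485
```

View pics/w7.png

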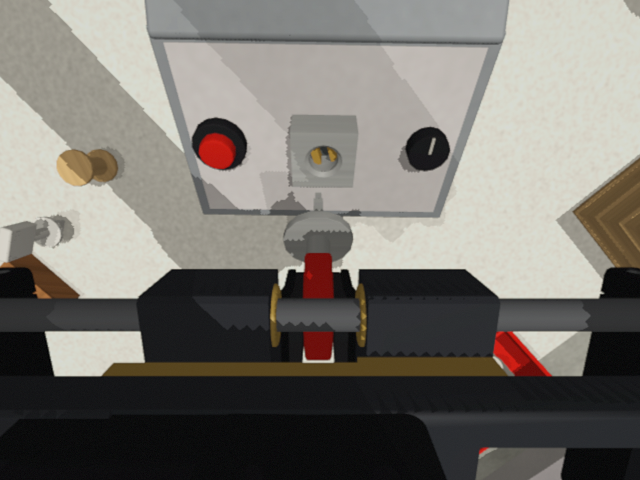

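```bash
python3 - <<'E'
from h import *
a=cv2.imread('pics/w7.png')[110:220,270:380]
cv2.imwrite('pics/z11.png',cv2.resize(a,None,fx=5.4,fy=5.4,interpolation=cv2.INTER_CUBIC))
E
```

```text
(no output)
```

View pics/z11.png

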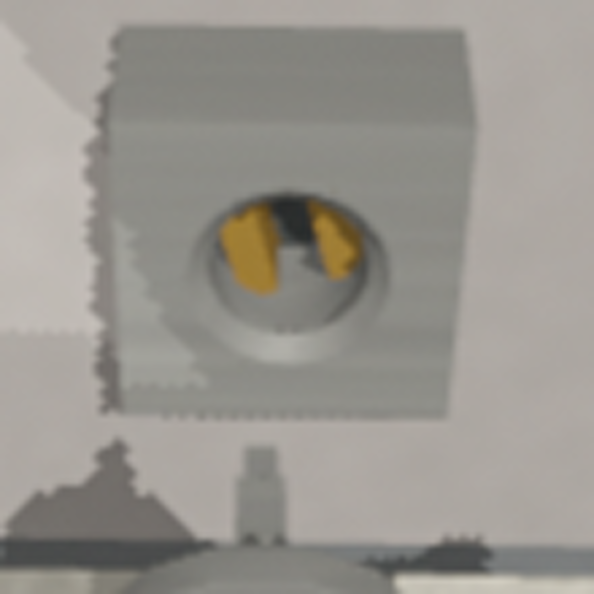

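```bash
python3 - <<'E'
from h import *
np.set_printoptions(precision=4,suppress=True)
s=r.read_state(); M=R.from_quat(s['eef_rot']).as_matrix(); e=np.array(s['ee_pos'])
g=lambda u,v,z: ray_plane('wrist',(u/5.4+270,v/5.4+110),z,s)
m=g(291,276,.1387); t=g(262,446,e[2]-.0348)
print('mouth',m,M.T@(m-e)*1000); print('tip',t,M.T@(t-e)*1000)
for u,v in [(190,276),(392,276),(110,125),(475,125),(445,418),(118,415)]: print(g(u,v,.1387 if v==276 else (.1387+.0133 if v<200 else .1387-.0133)))
def az(p,q): d=q-p; return np.degrees(np.arctan2(d[1],d[0])), np.linalg.norm(d)
print(az(g(110,125,.152),g(475,125,.152)),az(g(118,415,.1254),g(445,418,.1254)), az(g(118,415,.1254),g(110,125,.152)))
print(np.mean([g(110,125,.152),g(475,125,.152),g(445,418,.1254),g(118,415,.1254)],0))
E
```

```text
mouth [0.5503 0.0244 0.1387] [ 57.9201   2.6607 118.896 ]
tip [0.5574 0.0118 0.2228] [44.1205 -1.6698 34.8162]
[0.5402 0.0138 0.1387]
[0.5603 0.035  0.1387]
[0.5184 0.0205 0.152 ]
[0.5522 0.0563 0.152 ]
[0.5827 0.0268 0.1254]
[ 0.5478 -0.0095  0.1254]
(np.float64(46.62632959803354), np.float64(0.04925708322861129)) (np.float64(46.10578256833049), np.float64(0.05038991543865625)) (np.float64(134.41860426554078), np.float64(0.04967923896318344))
[0.5503 0.0235 0.1387]
```

move_arm:
  deltas:
    - [-1, 0, 0, 0, -0.078]
    - [-1, 0.12, 0.19, 0.6, 0]
    - [-1, 0.12, 0.19, 0.6, 0]
    - [-1, 0, 0, 0.7, 0]
    - [-1, 0, 0, 0.6, 0]
    - [-1, 0, 0, 0, 0]
    - [-1, 0, 0, 0, 0]
    - [-1, 0, 0, 0, 0]

```text
time: 11.38
ee_pos: [0.592, -0.0062, 0.1964]
eef_rot: [0.313, 0.95, 0.0, 0.0]
ft_force: [0.5, -0.1, -1.1]
width: 0.0118
```

```bash
python3 - <<'E'
from h import *
np.set_printoptions(precision=4,suppress=True)
s=r.read_state(); print(s['ee_pos'],s['ft_force'],s['torque']); shot('wrist','w8'); shot('side','s8')
M=R.from_quat(s['eef_rot']).as_matrix(); print(np.degrees(np.arctan2(M[1,1],M[0,1])))
a=cv2.imread('pics/w8.png')[90:250,240:400]
cv2.imwrite('pics/z12.png',cv2.resize(a,None,fx=3.75,fy=3.75,interpolation=cv2.INTER_CUBIC))
a=cv2.imread('pics/s8.png')[140:310,220:420]
cv2.imwrite('pics/z13.png',cv2.resize(a,None,fx=3.5,fy=3.5,interpolation=cv2.INTER_CUBIC))
E
```

```text
[ 0.592  -0.0062  0.1964] [ 0.5302 -0.0649 -1.0785] [-0.0344  0.0071 -0.0216]
53.47445440455473
```

View pics/z12.png

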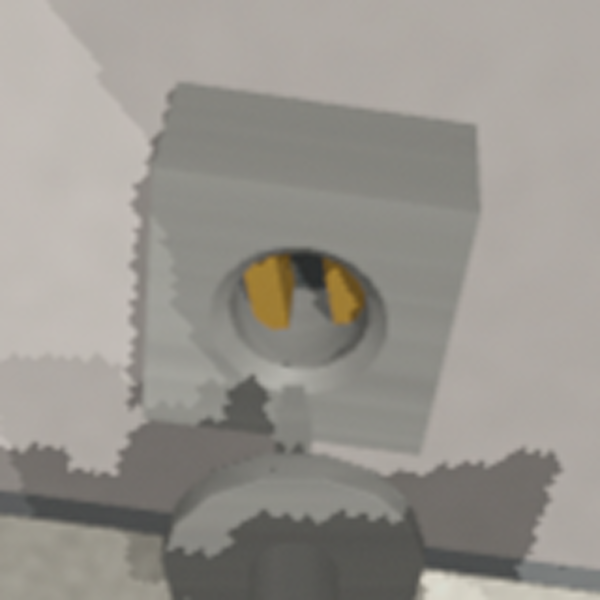

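View pics/z13.png

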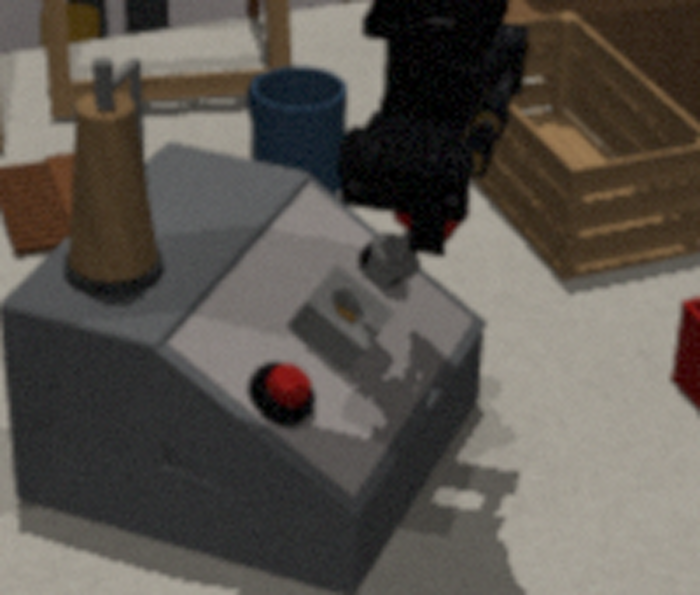

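```bash
python3 - <<'E'
from h import *
np.set_printoptions(precision=4,suppress=True)
s=r.read_state(); M=R.from_quat(s['eef_rot']).as_matrix(); e=np.array(s['ee_pos'])
g=lambda u,v,z: ray_plane('wrist',(u/3.75+240,v/3.75+90),z,s)
m=g(299,315,.1387); t=g(292,385,e[2]-.0298)
print('mouth',m,M.T@(m-e)*1000); print('tip corner',t,M.T@(t-e)*1000)
q=[g(150,165,.152),g(480,212,.152),g(418,453,.1254),g(143,417,.1254)]; c=np.mean(q,0); print(c,M.T@(c-e)*1000)
E
```

```text
mouth [0.5493 0.0248 0.1387] [52.866  -0.8226 57.8488]
tip corner [0.5549 0.0191 0.1668] [44.9663 -1.9665 29.7453]
[0.5501 0.0238 0.1387] [51.7045 -1.1632 57.8497]
```

move_arm:
  deltas:
    - [-1, 0.19, 0.014, 0.3, 0]
    - [-1, 0.19, 0.014, 0.3, 0]
    - [-1, 0.19, 0.014, 0.3, 0]
    - [-1, 0.19, 0.014, 0.3, 0]
    - [-1, 0, 0, 0, 0]
    - [-1, 0, 0, 0, 0]

```text
time: 11.98
ee_pos: [0.5767, 0.007, 0.1649]
eef_rot: [0.313, 0.95, -0.0, -0.0]
ft_force: [0.5, -0.6, -0.4]
width: 0.0116
```

```bash
cat > look.py <<'E'
import sys
from h import *
np.set_printoptions(precision=4,suppress=True)
n=sys.argv[1]
s=r.read_state(); shot('wrist','w'+n); shot('side','s'+n)
M=R.from_quat(s['eef_rot']).as_matrix()
print(s['time'],np.array(s['ee_pos']),'F tool',M.T@np.array(s['ft_force']),'T tool',M.T@np.array(s['torque']),'az',np.degrees(np.arctan2(M[1,1],M[0,1])))
a=cv2.resize(cv2.imread('pics/w'+n+'.png')[70:270,240:400],None,fx=2.9,fy=2.9,interpolation=cv2.INTER_CUBIC)
b=cv2.resize(cv2.imread('pics/s'+n+'.png')[190:280,280:348],None,fx=580/90,fy=580/90,interpolation=cv2.INTER_CUBIC)
h=min(len(a),len(b)); c=np.hstack([a[:h],b[:h]]); cv2.imwrite('pics/c'+n+'.png',c[:600,:]); print(c.shape)
E
python3 look.py 9
```

```text
11.9833 [0.5767 0.007  0.1649] F tool [-0.8166 -0.1998  0.3676] T tool [ 0.0178 -0.0146 -0.0219] az 53.47330474921065
(580, 902, 3)
```

View pics/c9.png

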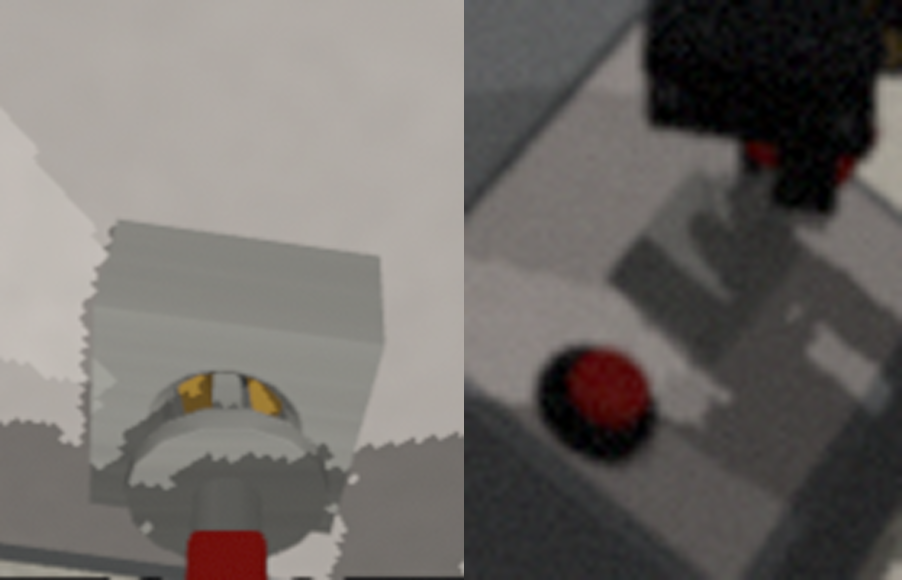

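move_arm:
  deltas:
    - [-1, 0.08, 0.03, 0.14, 0]
    - [-1, 0, 0, 0, 0]
    - [-1, 0.08, 0.02, 0.14, 0]
    - [-1, 0, 0, 0, 0]
    - [-1, 0, 0, 0, 0]

```text
time: 12.5
ee_pos: [0.5749, 0.0099, 0.1585]
eef_rot: [0.314, 0.95, 0.0, 0.0]
ft_force: [0.9, -1.7, -0.5]
width: 0.0117
```

```bash
python3 look.py 10
```

```text
12.5 [0.5749 0.0099 0.1585] F tool [-1.7073 -0.8132  0.5017] T tool [-0.0254 -0.1901  0.0065] az 53.43121830003359
(580, 902, 3)
```

View pics/c10.png

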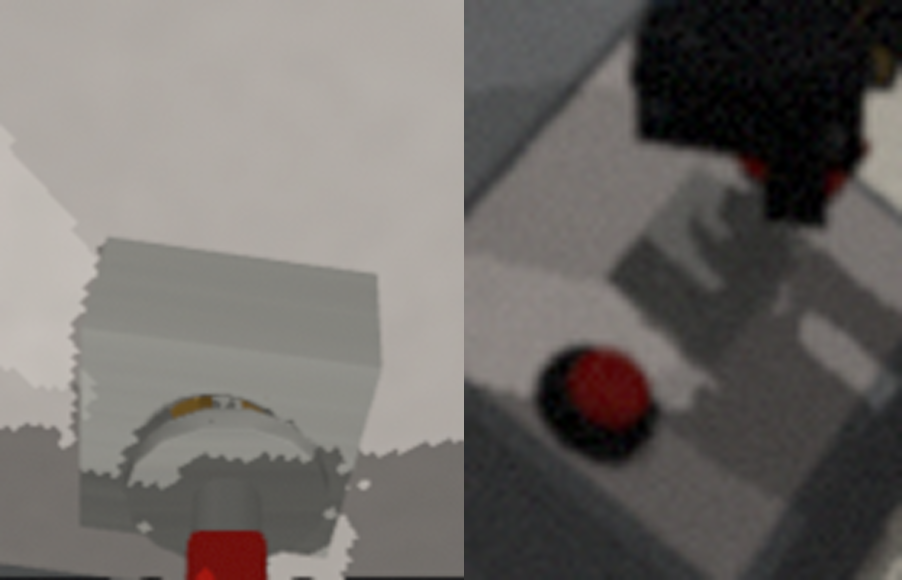

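move_arm:
  deltas:
    - [-1, 0.02, 0, 0.14, 0]
    - [-1, 0, 0, 0, 0]
    - [-1, 0.06, 0.01, 0.14, 0]
    - [-1, 0, 0, 0, 0]
    - [-1, 0, 0, 0, 0]

```text
time: 13.02
ee_pos: [0.574, 0.01, 0.1531]
eef_rot: [0.314, 0.949, 0.0, 0.001]
ft_force: [-4.6, -3.8, 14.9]
width: 0.0117
```

```bash
python3 look.py 11
```

```text
13.0167 [0.574  0.01   0.1531] F tool [  1.3446  -5.7777 -14.9493] T tool [ 1.4741  0.5027 -0.0845] az 53.35806821061376
(580, 902, 3)
```

View pics/c11.png

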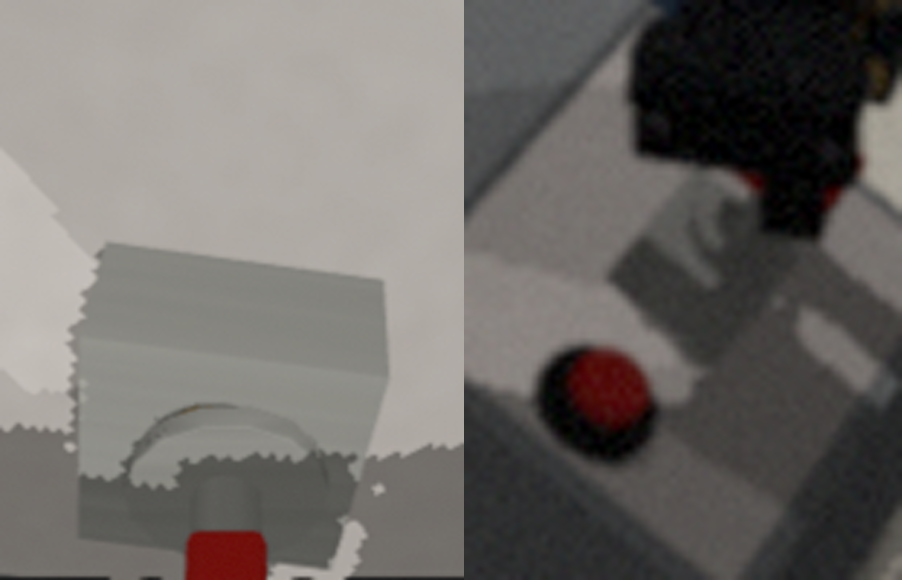

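move_arm:
  deltas:
    - [-1, 0, 0, -0.06, 0]
    - [-1, 0.02, -0.07, 0, 0.027]
    - [-1, 0.02, -0.07, 0, 0.027]
    - [-1, 0.03, -0.07, 0, 0.027]
    - [-1, 0, 0, 0, 0]
    - [-1, 0, 0, 0, 0]
    - [-1, 0, 0, 0, 0]
  squeeze: 20

```text
time: 13.7
ee_pos: [0.5695, 0.0077, 0.1534]
eef_rot: [0.373, 0.928, 0.0, 0.001]
ft_force: [3.8, -4.2, 2.7]
width: 0.012
```

```bash
python3 look.py 12
```

```text
13.7 [0.5695 0.0077 0.1534] F tool [-5.5985 -0.3921 -2.6664] T tool [ 0.1992 -1.384   0.0549] az 46.206408987062254
(580, 902, 3)
```

View pics/c12.png

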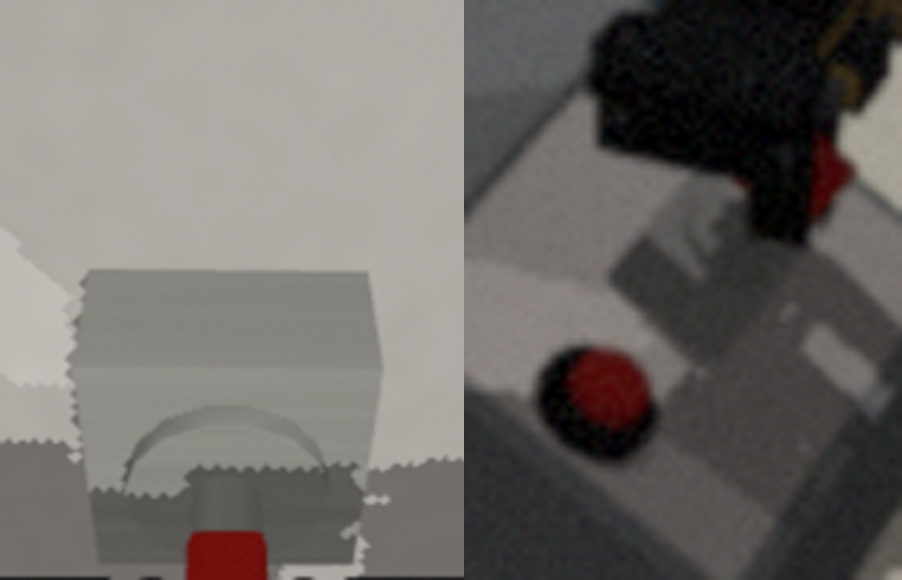

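move_arm:
  deltas:
    - [-1, -0.02, 0, 0.04, 0]
    - [-1, 0.02, 0, 0.06, 0]
    - [-1, 0, 0, 0, 0]
    - [-1, 0, 0, 0, 0]
    - [-1, 0, 0, 0, 0]
  squeeze: 14

```text
time: 14.22
ee_pos: [0.57, 0.0075, 0.1522]
eef_rot: [0.373, 0.928, 0.001, 0.002]
ft_force: [0.5, -4.4, 13.1]
width: 0.0122
```

```bash
python3 look.py 13
```

```text
14.2167 [0.57   0.0075 0.1522] F tool [ -3.4714  -2.7961 -13.0503] T tool [ 0.7377 -0.8797 -0.0212] az 46.197696774091305
(580, 902, 3)
```

View pics/c13.png

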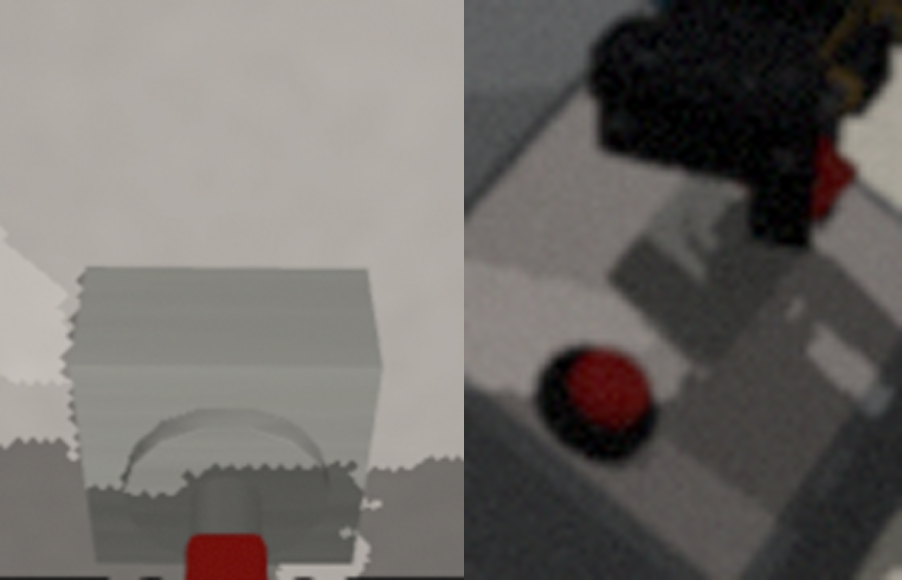

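```bash
python3 - <<'E'
from fit import *
s=r.read_state();M=R.from_quat(s['eef_rot']).as_matrix();e=np.array(s['ee_pos'])
a=np.radians(136.2);X=np.array([np.cos(a)*np.cos(.56),np.sin(a)*np.cos(.56),np.sin(.56)]);N=np.array([-np.cos(a)*np.sin(.56),-np.sin(a)*np.sin(.56),np.cos(.56)]);Y=np.cross(N,X)
m=np.array([.5498,.0243,.1387])
def px(x,y,z): p=M.T@(m+X*x+Y*y+N*z-e); u=pj(p); return np.round([(u[0]-240)*2.9,(u[1]-70)*2.9])
print('edge up',px(.025,-.025,0),px(.025,.025,0),'edge low',px(-.025,-.025,0),px(-.025,.025,0))
for g in [0,.002,.004,.006]: print(g,'lower rim top',px(.018,0,g),'upper rim top',px(.018,0,g+.005),'side L/R up',px(0,.018,g+.005),px(0,-.018,g+.005),'paddle bottom +x',px(.018,0,g+.026))
E
python3 - <<'E'
import cv2
a=cv2.imread('pics/w13.png')[180:290,260:380]
cv2.imwrite('pics/z14.png',cv2.resize(a,None,fx=6,fy=5.4,interpolation=cv2.INTER_CUBIC))
E
```

```text
edge up [384. 363.] [ 70. 363.] edge low [355. 561.] [ 98. 561.]
0 lower rim top [227. 396.] upper rim top [227. 416.] side L/R up [123. 493.] [330. 493.] paddle bottom +x [227. 514.]
0.002 lower rim top [227. 404.] upper rim top [227. 425.] side L/R up [122. 501.] [331. 501.] paddle bottom +x [227. 524.]
0.004 lower rim top [227. 412.] upper rim top [227. 434.] side L/R up [121. 510.] [332. 510.] paddle bottom +x [227. 535.]
0.006 lower rim top [227. 421.] upper rim top [227. 443.] side L/R up [120. 519.] [333. 518.] paddle bottom +x [227. 546.]
```

View pics/z14.png

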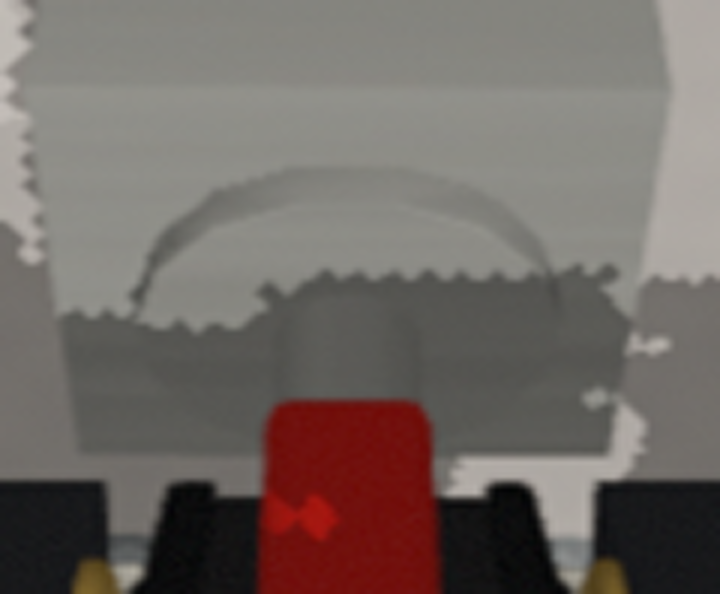

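move_arm:
  deltas:
    - [-1, 0.03, 0, 0.01, 0]
    - [-1, 0.03, 0, 0.01, 0]
    - [-1, 0, 0, 0, 0]
    - [-1, 0, 0, 0, 0]
    - [-0.4, 0, 0, 0, 0]
    - [-0.4, 0, 0, 0, 0]
    - [-0.4, 0, 0, 0, 0]
    - [-0.4, 0, 0, 0, 0]
  squeeze: 10

```text
time: 14.98
ee_pos: [0.5671, 0.0099, 0.1494]
eef_rot: [0.373, 0.928, -0.0, -0.001]
ft_force: [0.1, 0.1, -0.2]
width: 0.0245
```

```bash
python3 look.py 14;  python3 - <<'E'
import cv2
a=cv2.imread('pics/w14.png')[180:290,260:380]
cv2.imwrite('pics/z15.png',cv2.resize(a,None,fx=6,fy=5.4,interpolation=cv2.INTER_CUBIC))
E
```

```text
14.9833 [0.5671 0.0099 0.1494] F tool [-0.0342  0.1035  0.2   ] T tool [-0.0239 -0.0237  0.0269] az 46.19898750966529
(580, 902, 3)
```

View pics/z15.png

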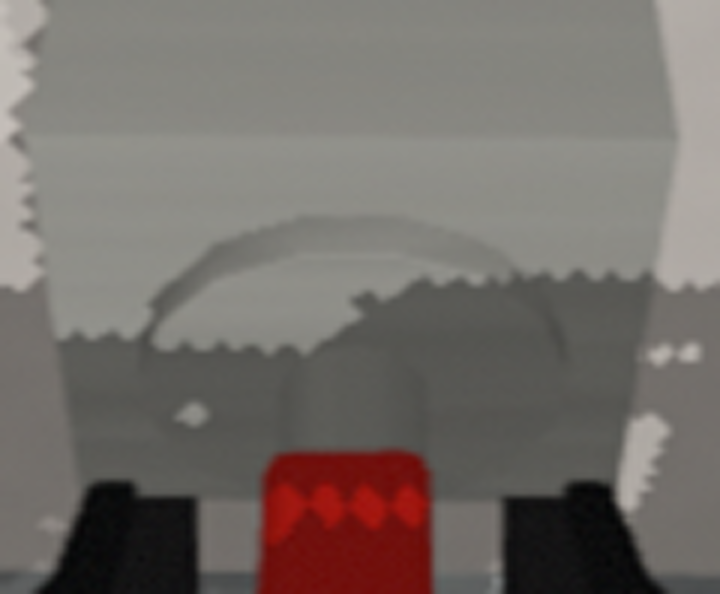

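View pics/s14.png

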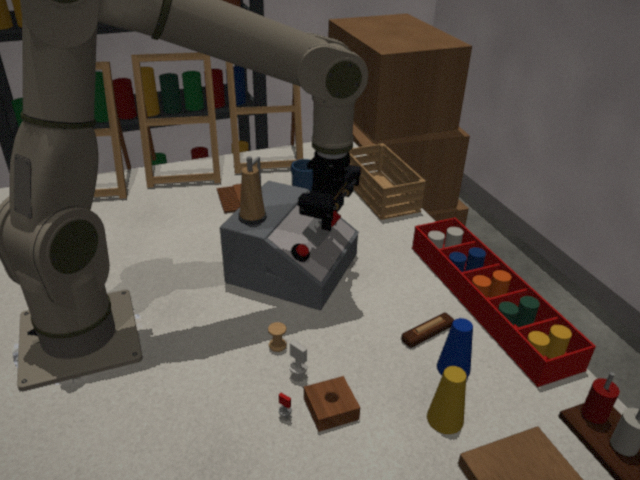

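move_arm:
  deltas:
    - [-0.4, 0, 0, -0.3, 0]
    - [-0.4, -0.1, 0, -0.3, 0]
    - [-0.4, -0.11, 0, -0.3, 0]
    - [-0.4, 0, 0, 0, 0]
    - [-0.54, 0, 0, 0, 0]
    - [-0.54, 0, 0, 0, 0]
  squeeze: 20

```text
time: 15.58
ee_pos: [0.5713, 0.0058, 0.1724]
eef_rot: [0.373, 0.928, 0.0, -0.0]
ft_force: [0.0, -0.1, 0.8]
width: 0.0217
```

```bash
python3 look.py 15;  python3 - <<'E'
import cv2
a=cv2.imread('pics/w15.png')[180:400,220:420]
cv2.imwrite('pics/z16.png',cv2.resize(a,None,fx=3,fy=2.7,interpolation=cv2.INTER_CUBIC))
E
```

```text
15.5833 [0.5713 0.0058 0.1724] F tool [-0.0953 -0.0748 -0.7502] T tool [ 0.0683  0.0155 -0.057 ] az 46.138647203118076
(580, 902, 3)
```

View pics/z16.png

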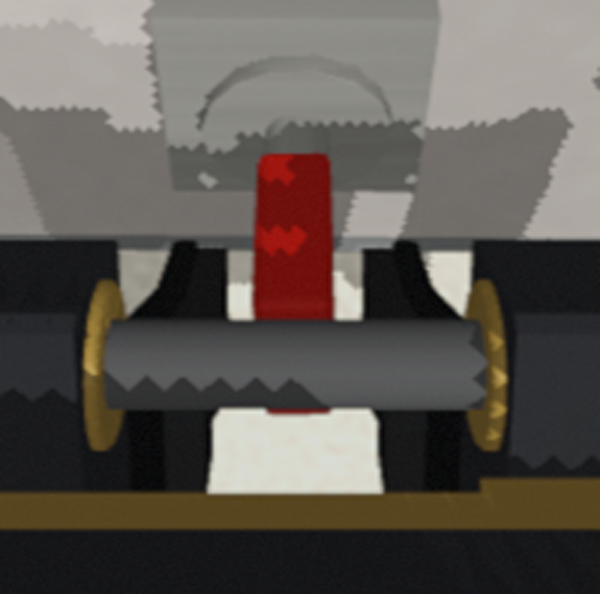

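move_arm:
  deltas:
    - [-0.54, 0, 0, 0, 0.07]
    - [-0.54, 0, 0, 0, 0.07]
    - [-0.54, 0, 0, 0, 0.07]
    - [-0.54, 0, 0, 0, 0.07]
    - [-0.54, 0, 0, 0, 0.07]
    - [-0.54, 0, 0, 0, 0.07]
    - [-0.54, 0, 0, 0, 0.07]
    - [-0.54, 0, 0, 0, 0]
  squeeze: 20

```text
time: 16.35
ee_pos: [0.571, 0.0056, 0.1723]
eef_rot: [0.696, 0.718, -0.0, -0.0]
ft_force: [-1.7, -1.5, 3.0]
width: 0.0201
```

```bash
python3 look.py 16;  python3 - <<'E'
import cv2
a=cv2.imread('pics/w16.png')[100:400,200:440]
cv2.imwrite('pics/z17.png',cv2.resize(a,None,fx=2.5,fy=2,interpolation=cv2.INTER_CUBIC))
E
```

```text
16.35 [0.571  0.0056 0.1723] F tool [-1.4609 -1.7619 -3.0197] T tool [ 0.4686 -0.2269 -0.0694] az 1.742176496070245
(580, 902, 3)
```

View pics/z17.png

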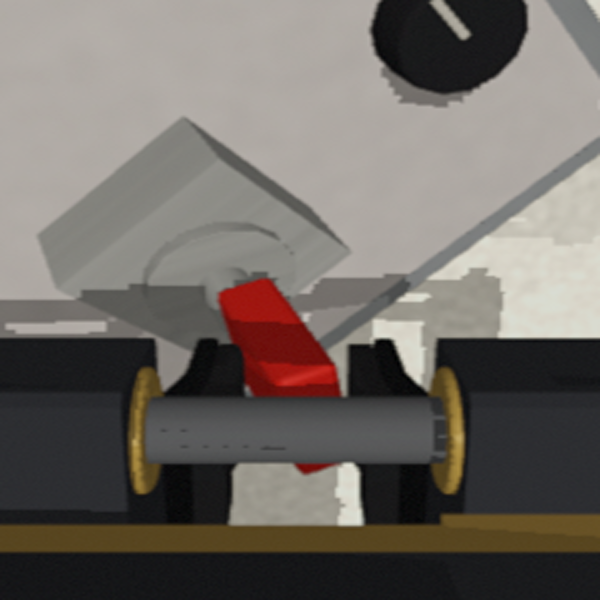

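View pics/c16.png

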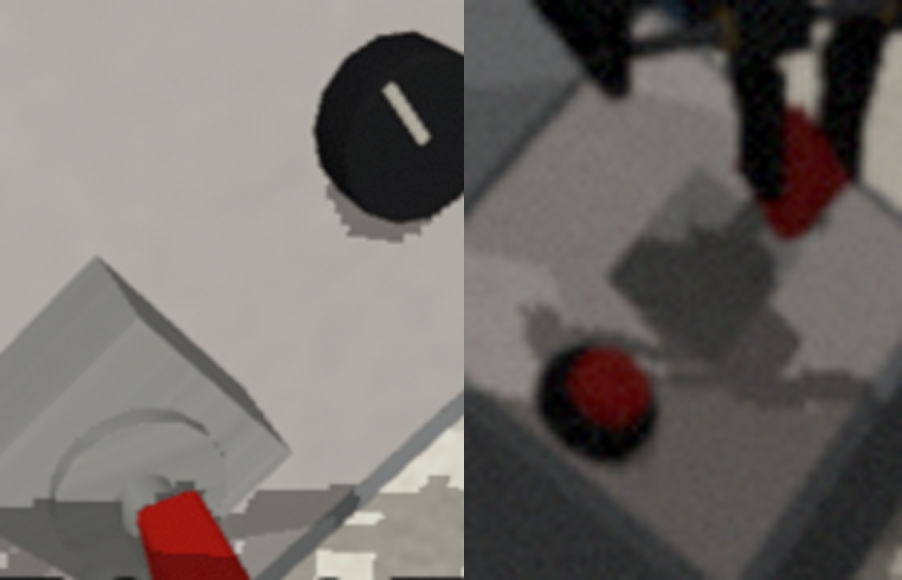

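move_arm:
  deltas:
    - [-1, 0, 0, 0, 0.06]
    - [-1, 0, 0, 0, 0.06]
    - [-1, 0, 0, 0, 0.06]
    - [-1, 0, 0, 0, 0.06]
    - [-1, 0, 0, 0, 0.06]
    - [-1, 0, 0, 0, 0]
    - [-1, 0, 0, 0, 0]
  squeeze: 18

```text
time: 17.03
ee_pos: [0.5708, 0.0053, 0.1727]
eef_rot: [0.842, 0.539, -0.001, -0.0]
ft_force: [-5.1, -1.5, 8.6]
width: 0.0199
```

```bash
python3 look.py 17;  python3 - <<'E'
import cv2
a=cv2.imread('pics/w17.png')[100:400,200:440]
cv2.imwrite('pics/z18.png',cv2.resize(a,None,fx=2.5,fy=2,interpolation=cv2.INTER_CUBIC))
E
```

```text
17.0333 [0.5708 0.0053 0.1727] F tool [-3.5099 -3.9834 -8.5547] T tool [ 1.3022 -1.0951 -0.1933] az -24.772549461514664
(580, 902, 3)
```

View pics/z18.png

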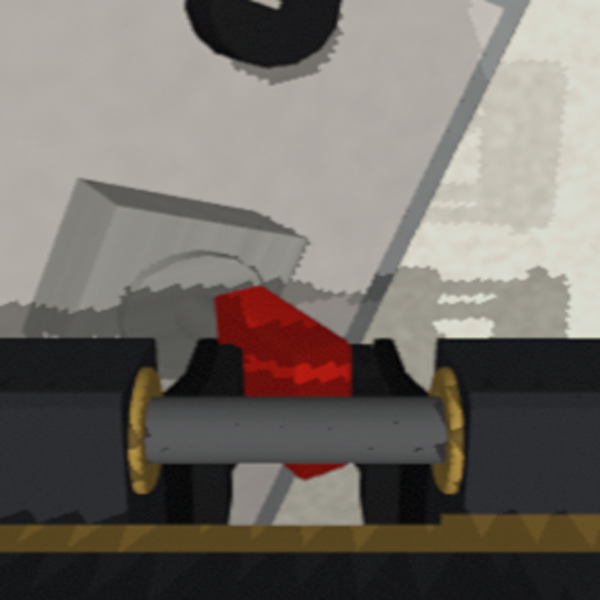

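View pics/c17.png

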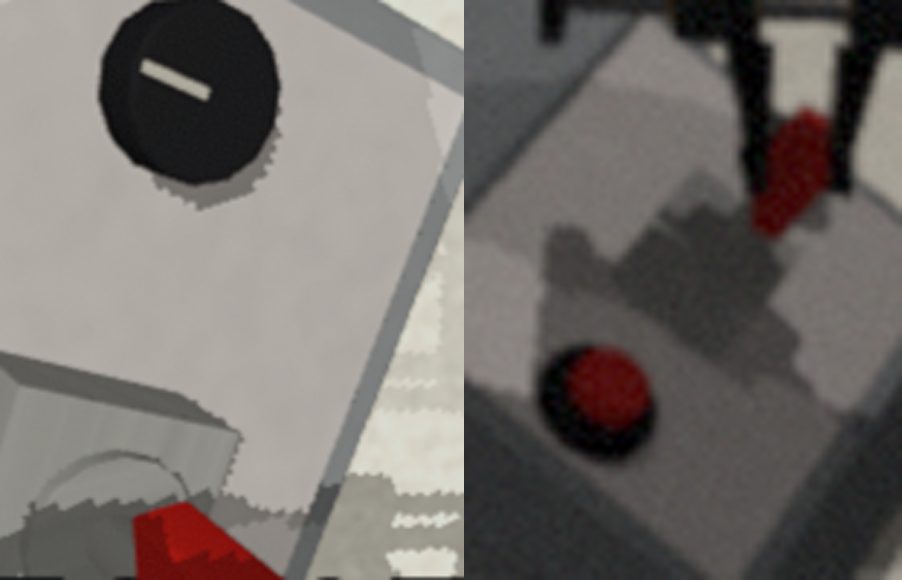

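```bash
cat > phi.py <<'E'
from fit import *
import sys
def draw(n,phis,out):
    s=r.read_state();M=R.from_quat(s['eef_rot']).as_matrix();e=np.array(s['ee_pos'])
    a=np.radians(136.2);X=np.array([np.cos(a)*np.cos(.56),np.sin(a)*np.cos(.56),np.sin(.56)]);N=np.array([-np.cos(a)*np.sin(.56),-np.sin(a)*np.sin(.56),np.cos(.56)]);Y=np.cross(N,X)
    m=np.array([.5498,.0243,.1387])-X*.0012
    im=cv2.imread('pics/'+n+'.png'); outs=[]
    for phi in phis:
        k=im.copy(); k=cv2.resize(k[140:420,200:440],None,fx=1.6,fy=1.6)
        kx=np.cos(phi)*X-np.sin(phi)*Y; ky=np.cos(phi)*Y+np.sin(phi)*X
        def px(x,y,z):
            u=pj(M.T@(m+kx*x+ky*y+N*z-e)); return (int((u[0]-200)*1.6),int((u[1]-140)*1.6))
        c={(i,j,l):px(i*.018,j*.006,l) for i in(-1,1) for j in(-1,1) for l in(.026,.060)}
        for p in c:
            for q in c:
                if sum(np.array(p)!=np.array(q))==1: cv2.line(k,c[p],c[q],(0,255,0),1)
        pts=np.array([px(.018*np.cos(t),.018*np.sin(t),0) for t in np.linspace(0,6.28,40)]); cv2.polylines(k,[pts],True,(255,0,255),1)
        pts=np.array([px(.018*np.cos(t),.018*np.sin(t),.005) for t in np.linspace(0,6.28,40)]); cv2.polylines(k,[pts],True,(255,255,0),1)
        cv2.putText(k,str(phi),(5,20),0,.6,(0,0,255),2); outs.append(k[:, 40:304])
    cv2.imwrite('pics/'+out+'.png',np.hstack(outs))
E
python3 -c "
from phi import *
draw('w17',[.9,1.05,1.2],'p17')"
```

```text
(no output)
```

View pics/p17.png

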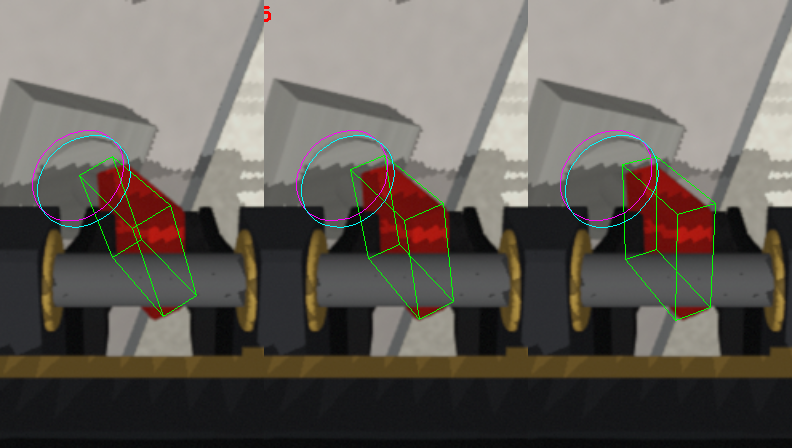

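move_arm:
  deltas:
    - [-1, 0, 0, 0, 0.05]
    - [-1, 0, 0, 0, 0.05]
    - [-1, 0, 0, 0, 0.05]
    - [-1, 0, 0, 0, 0]
    - [-1, 0, 0, 0, 0]
  squeeze: 25

```text
time: 17.55
ee_pos: [0.5709, 0.0055, 0.173]
eef_rot: [0.9, 0.436, -0.0, -0.0]
ft_force: [-6.1, -1.8, 12.2]
width: 0.0205
```

```bash
python3 look.py 18;  python3 -c "
from phi import *
draw('w18',[1.05,1.2,1.3],'p18')"
```

```text
17.55 [0.5709 0.0055 0.173 ] F tool [ -5.2076  -3.6657 -12.1651] T tool [ 1.3832 -1.4203 -0.226 ] az -38.26132651147083
(580, 902, 3)
```

View pics/p18.png

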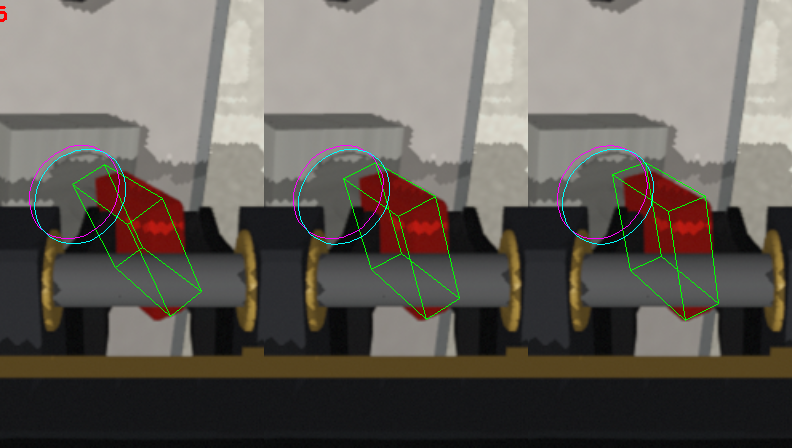

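View pics/c18.png

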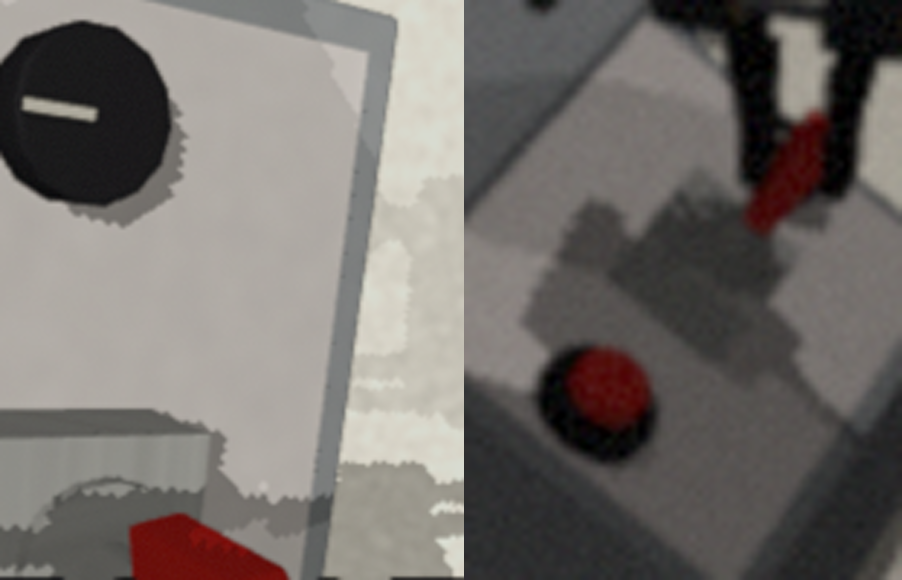

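move_arm:
  deltas:
    - [-1, 0, 0, 0, 0.05]
    - [-1, 0, 0, 0, 0.05]
    - [-1, 0, 0, 0, 0.05]
    - [-1, 0, 0, 0, 0]
    - [-1, 0, 0, 0, 0]
  squeeze: 30

```text
time: 18.07
ee_pos: [0.5711, 0.0055, 0.1733]
eef_rot: [0.945, 0.328, -0.0, -0.0]
ft_force: [-7.1, -2.3, 12.9]
width: 0.0211
```

```bash
python3 look.py 19;  python3 -c "
from phi import *
draw('w19',[1.25,1.35,1.45],'p19')"
```

```text
18.0667 [0.5711 0.0055 0.1733] F tool [ -6.9639  -2.5978 -12.926 ] T tool [ 1.0435 -1.6549 -0.7319] az -51.71129881558526
(580, 902, 3)
```

View pics/p19.png

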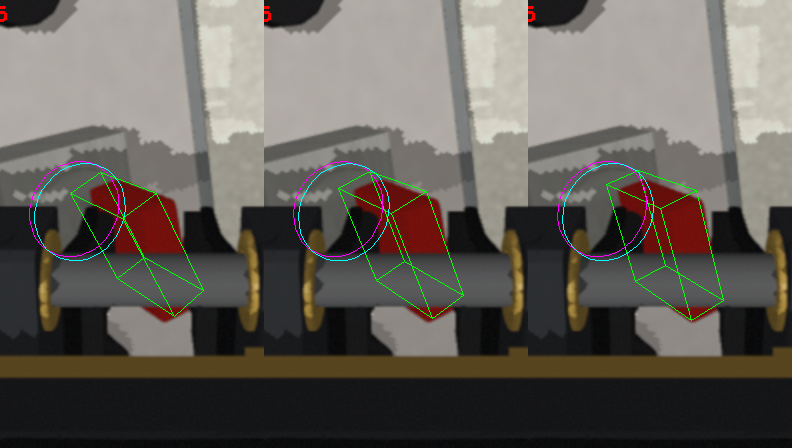

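View pics/c19.png

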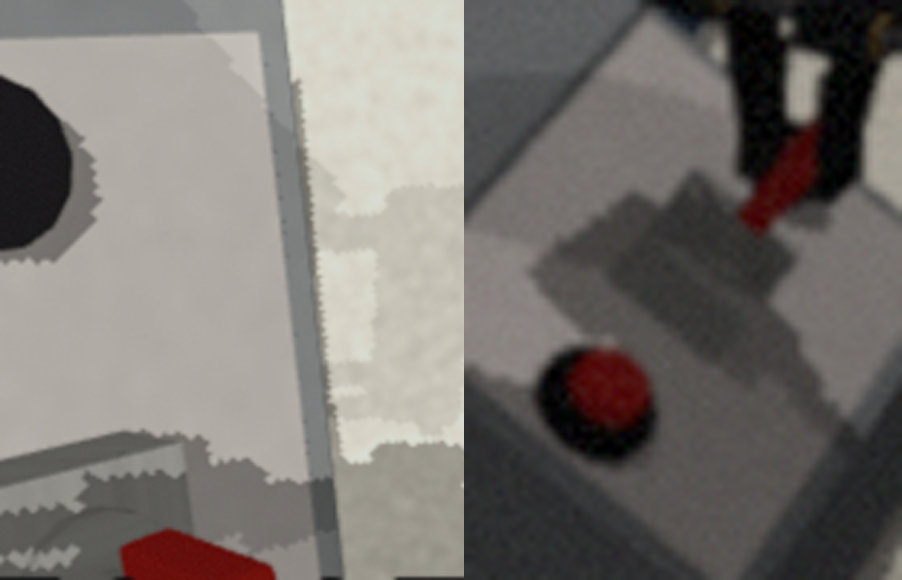

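move_arm:
  deltas:
    - [-1, 0, 0, 0, 0.03]
    - [-1, 0, 0, 0, 0]
    - [-1, 0, 0, 0, 0]
    - [-1, 0, 0, 0, 0]
    - [-1, 0, 0, 0, 0]
    - [-1, 0, 0, 0, 0]
    - [-1, 0, 0, 0, 0]
    - [-1, 0, 0, 0, 0]

```text
time: 18.83
ee_pos: [0.5713, 0.0057, 0.1734]
eef_rot: [0.952, 0.306, 0.0, -0.0]
ft_force: [-4.6, -0.9, 13.4]
width: 0.0213
```

```bash
python3 look.py 20;  python3 -c "
from phi import *
draw('w20',[1.25,1.35,1.45],'p20')"
```

```text
18.8333 [0.5713 0.0057 0.1734] F tool [ -4.2359  -1.9575 -13.3672] T tool [ 1.012  -1.4901 -0.8401] az -54.37431476292495
(580, 902, 3)
```

View pics/p20.png

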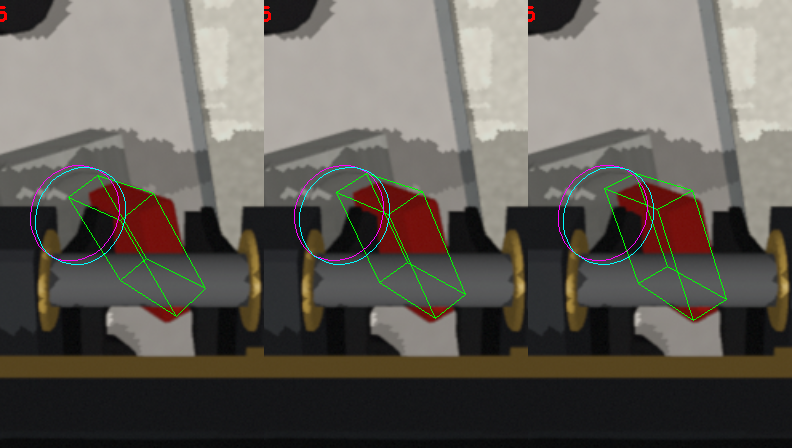

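move_arm:
  deltas:
    - [1, 0, 0, 0, 0]
    - [1, 0, 0, 0, 0]
    - [1, 0, 0, 0, 0]
    - [1, 0, 0, 0, 0]
    - [1, 0, 0, 0, 0]
    - [1, 0, 0, 0, 0]
    - [1, 0, 0, 0, 0]
    - [1, 0, 0, 0, 0]
    - [1, 0, 0, 0, 0]
    - [1, 0, 0, 0, 0]
    - [1, 0, 0, 0, 0]
    - [1, 0, 0, 0, 0]

```text
time: 19.93
ee_pos: [0.5713, 0.0058, 0.1724]
eef_rot: [0.953, 0.304, 0.0, -0.0]
ft_force: [0.1, 0.4, 0.5]
width: 0.0856
```

```bash
python3 look.py 21;  python3 -c "
from phi import *
draw('w21',[.45,.6,.75],'p21')"
```

```text
19.9333 [0.5713 0.0058 0.1724] F tool [ 0.2649 -0.2699 -0.4682] T tool [-0.0067 -0.2071 -0.0217] az -54.65790705111244
(580, 902, 3)
```

View pics/p21.png

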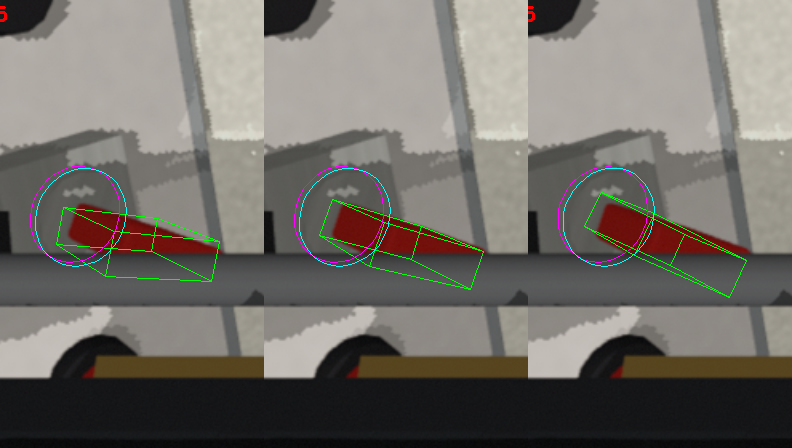

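View pics/c21.png

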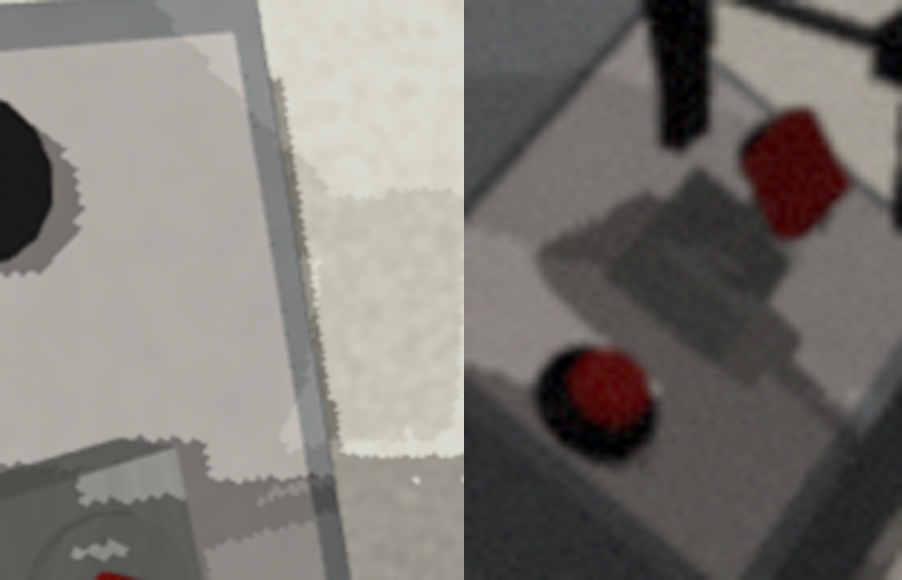

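move_arm:
  deltas:
    - [1, 0, 0, -0.4, 0]
    - [1, 0, 0, -0.8, 0]
    - [1, 0, 0, -1, 0]
    - [1, 0, 0, -1, 0]
    - [1, 0, 0, -1, 0]
    - [1, 0, 0, -1, 0]
    - [1, -0.8, 0, -1, 0]
    - [1, -0.8, 0, -0.5, 0]
    - [1, 0, 0, 0, 0]
    - [1, 0, 0, 0, 0]
    - [1, 0, 0, 0, 0]

```text
time: 20.95
ee_pos: [0.5388, -0.0167, 0.34]
eef_rot: [0.953, 0.304, 0.0, -0.0]
ft_force: [0.4, 0.8, 0.4]
width: 0.0872
```

```bash
python3 look.py 22;  python3 -c "
from phi import *
s=r.read_state()
for l in ['key_collar','key_grip']:
  for c in ['wrist','side']:
    for d in r.tip_of(c,l)[:2]: print(l,c,round(d['confidence'],2),toworld(c,d['position'],s))
a=cv2.imread('pics/s22.png')[150:310,220:400]; cv2.imwrite('pics/z22.png',cv2.resize(a,None,fx=4,fy=3.7,interpolation=cv2.INTER_CUBIC))
shot('top','t22')"
```

```text
20.95 [ 0.5388 -0.0167  0.34  ] F tool [ 0.7865 -0.4528 -0.364 ] T tool [-0.0191 -0.1003 -0.0308] az -54.607426835272896
(580, 902, 3)
key_collar wrist 0.66 [0.54740899 0.02137836 0.1377705 ]
key_collar wrist 0.51 [ 0.39382655 -0.26419982  0.02569504]
key_collar side 0.75 [ 0.33944986 -0.34642722  0.02022773]
key_collar side 0.73 [ 0.39471336 -0.2629589   0.02146298]
key_grip wrist 0.61 [0.56848095 0.00314949 0.17141866]
key_grip side 0.92 [0.56948391 0.00733767 0.17672659]
key_grip side 0.74 [ 0.39328702 -0.25806261  0.06742135]
```

View pics/w22.png

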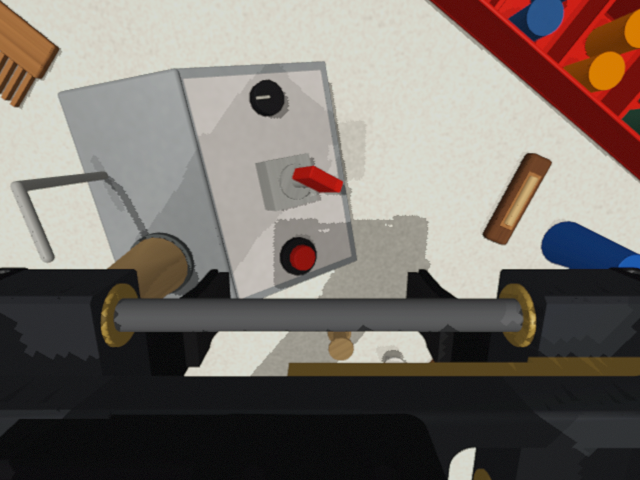

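View pics/z22.png

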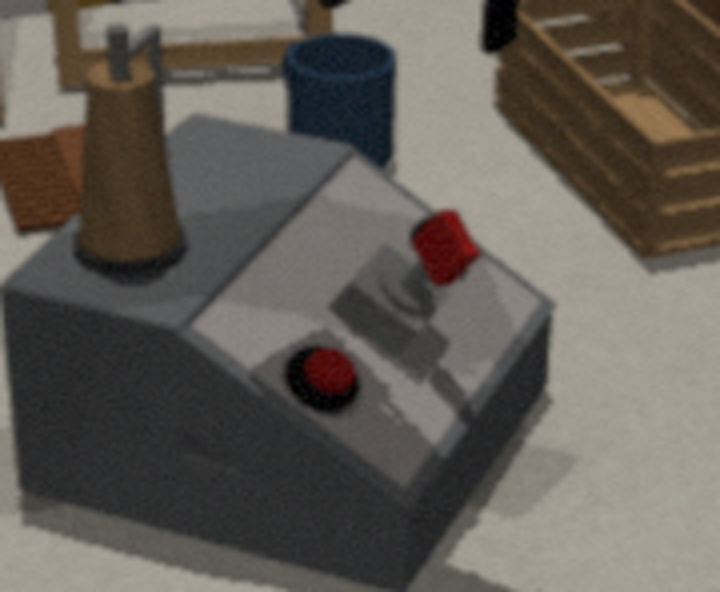

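```bash
python3 -c "
from h import *
print(r.close_job())"
```

```text
the job is handed in; nothing more can be done
None
```

View pics/t22.png

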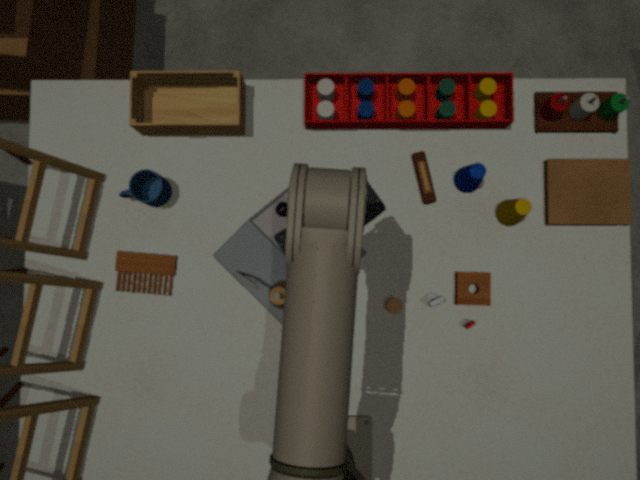

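The job is handed in at about 21 s on the robot's clock. The key is home in the switch, has been twisted to the stop and released, and is left in place.

- **Grasp and tilt:** I took the larger red key from the wooden stand. The tool can only point straight down, so I levered the key against the rim of the stand's hole until it leaned about 0.6 rad in the jaws, close to the panel's 0.56.
- **Insertion:** In the wrist picture the slot lay about 0.2 rad counterclockwise of x. I turned the key that way, and it went in without a search.
- **Twist:** I turned it clockwise until the wrist moment rose sharply (0.23 to 0.73, then 0.84 N m). I held it there for about 0.75 s, then opened the jaws fully.

What the last checks showed:
- **Spring-back:** The key went back by itself to about 0.6 rad, which is the rest position plus the slack between key and slot.
- **Key home:** The wrist camera's reading put the collar within about 1 mm, along the axis, of where I had measured the mouth. The side camera did not report the collar on the switch. Before the twist, the collar rim in the wrist picture could be read as a gap of 0 to 2 mm or as side play. The arm's height while pressing agreed with fully home.
- **Stop reached:** I judged this from the moment and the key angle in the pictures (about 1.35 rad, including slack), because the joint itself cannot be read.
- **Surroundings:** In the last pictures the stop button looks untouched, the other loose things stand where they were, and the gripper is clear of everything. The highest force I read was about 16 N.

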